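Turn a trolley wheel by its spokes until the valve stem points straight up

TASK

The trolley wheel on the bench stand is next for a valve leak check: a drop of fluid must be able to stand in the valve's mouth. Push the wheel gently round by its spokes with the fingertips, one spoke after another and only those clear above the stand's side rails where nothing can nip, until the valve stem is at the bottom of the wheel and points straight up. Then take the hand away and leave the wheel at rest; grip nothing, touch neither the tyre nor the valve stem, and leave the bottle, tools and parts on the bench where they are.

Things in the scene. Friction and masses are not known exactly. Their poses are not given: they have to be found in the camera images.
- wheel (a joint): turn of the wheel on its level axle, rad: 0 (or whole turns) when the valve stem is at the bottom of the wheel and points straight up; grows clockwise seen from the robot's side (the wheel's top moves to the robot's right). The freshly greased bearing is stiff: about 0.25 N m to turn (4 N on a spoke 60 mm from the axle); it stays within a few degrees of where it is left
- axle (a point): centre of the wheel, on the axle midway between its sides, 185 mm above the bench. Pneumatic parts-trolley wheel: 297 mm over the tyre, 46 mm wide, alloy rim of inner radius 92 mm and 36 mm wide, hub 50 mm diameter and 51 mm long, five straight spokes 72 degrees apart. The bare axle ends reach 50 mm to either side of the mid-plane
- stand: fixed stand of blue-painted steel bar, 425 mm wide, 198 mm high, origin on the bench under the wheel's centre, z up, x along the axle away from the robot, y along the wheel's plane to the left. Two feet, each 300 mm long (x), 30 mm wide and 38 mm high, lie 198 mm to either side of the origin; posts on them carry the two rails
- near_rail (a point): middle of the top edge of the side rail on the robot's side of the wheel. Each rail runs level along the stand's y, 420 mm long and 10 mm thick, its faces 27 and 37 mm from the wheel's mid-plane, its top 197 mm and its underside 177 mm above the bench
- far_rail (a point): middle of the top edge of the like side rail behind the wheel
- valve: the valve stem: 36 mm long and 9 mm thick, a rubber foot (17 mm wide at the rim) and a bare brass end; origin at its foot on the inside of the rim, 92 mm from the axle, z along the stem from its foot to its mouth, that is straight towards the hub. It stands midway between spoke2 and spoke3. Not to be touched (a touch over 2 N fails)
- tyre: black rubber tyre on the rim, from 103 to 149 mm from the axle, origin at the wheel's centre. Not to be touched (over 3 N fails)
- spoke0: alloy spoke, 12 mm wide in the wheel's plane and 26 mm deep along the axle, from the hub (25 mm from the axle) to the rim (92 mm); origin at the wheel's centre, z outward along the spoke, x along the axle. It is the one opposite the valve stem, so it stands straight up when the job is done. It may be pushed only while its outer end stands clear above the side rails, that is more than 15 degrees above level, and with less than 35 N
- spoke1: alloy spoke, 12 mm wide in the wheel's plane and 26 mm deep along the axle, from the hub (25 mm from the axle) to the rim (92 mm); origin at the wheel's centre, z outward along the spoke, x along the axle. Next after spoke0, its angle 72 degrees further in the joint's sense. It may be pushed only while its outer end stands clear above the side rails, that is more than 15 degrees above level, and with less than 35 N
- spoke2: alloy spoke, 12 mm wide in the wheel's plane and 26 mm deep along the axle, from the hub (25 mm from the axle) to the rim (92 mm); origin at the wheel's centre, z outward along the spoke, x along the axle. Next after spoke1; beside the valve stem. It may be pushed only while its outer end stands clear above the side rails, that is more than 15 degrees above level, and with less than 35 N
- spoke3: alloy spoke, 12 mm wide in the wheel's plane and 26 mm deep along the axle, from the hub (25 mm from the axle) to the rim (92 mm); origin at the wheel's centre, z outward along the spoke, x along the axle. Next after spoke2; beside the valve stem. It may be pushed only while its outer end stands clear above the side rails, that is more than 15 degrees above level, and with less than 35 N
- spoke4: alloy spoke, 12 mm wide in the wheel's plane and 26 mm deep along the axle, from the hub (25 mm from the axle) to the rim (92 mm); origin at the wheel's centre, z outward along the spoke, x along the axle. Next after spoke3. It may be pushed only while its outer end stands clear above the side rails, that is more than 15 degrees above level, and with less than 35 N
- drip_bottle: white plastic drip bottle, 44 mm diameter, 128 mm high, standing before the wheel; origin under its centre. A bystander, to be left where it is (within 25 mm)
- cap_dish: small steel dish of valve caps, 72 mm diameter, 22 mm high, before the wheel; origin under its centre. A bystander, to be left where it is (within 25 mm)
- wrench: steel wrench 170 mm long lying behind the wheel; origin under its centre. A bystander, to be left where it is (within 25 mm)
- gauge: dial pressure gauge lying on its back, dial 56 mm, brass connector, left of the stand; origin under its centre. A bystander, to be left where it is (within 25 mm)
- bearing: roller bearing, 62 mm diameter, 20 mm high, right of the stand; origin under its centre. A bystander, to be left where it is (within 25 mm)
- grease_tin: grey tin, 84 mm diameter, 75 mm high, left of the stand; origin under its centre. A bystander, to be left where it is (within 25 mm)
- gear: steel gear, 118 mm diameter, 42 mm high, right of the stand; origin under its centre. A bystander, to be left where it is (within 25 mm)

How it is judged:
By the outcome, as a careful person would: the job done as asked, in the order asked, and still so for the second after the job is handed in, with the robot touching nothing.
It also fails if it takes over 72 s, if anything falls off the work surface, if the arm or the gripper's body presses on something with over 40 N, if the wrist force passes 120 N, or if a joint passes its speed limit or range.

ROBOT

A 6-joint arm with a two-finger parallel gripper is mounted at the origin on the work surface. World frame = base frame: x ahead of the robot, y to its left, z up, the work surface at z = 0. Lengths are in mm, angles in rad, forces in N, time in s.
With the tool pointing down it reaches from about 350 to 775 mm from the base axis. Payload 7.3 kg.
Tool frame: the origin (TCP) lies at the very end of the fingers, on their centre line; the grasp point (between the pads) lies 19 mm behind it; z points along the fingers, x is the direction in which the jaws open and shut, and the axes are right-handed (so a half turn about z gives the same grasp; the last joint's range is limited). The gripper opens to 92 mm and grips with 3 to 60 N. Pads are 19 mm wide; open, the fingers measure 130 mm over their backs; the gripper's body (75 mm by 190 mm) begins 47 mm behind the grasp point.
Start: joints at [-1.249, 0.342, 1.524, -0, 1.275, -0.146], TCP at [236.759, -468.604, 226.741] pointing down, gripper open.
Joint ranges: [-2.53, 2.53], [-0.77, 2.02], [0.04, 2.7], [-1, 4.14], [0.28, 2.66], [-3.11, 3.11]. Speed limits (rad/s): [2.57, 2.57, 3.14, 3.14, 3.14, 3.14].

INTERFACE

Orientations are given as [roll, pitch, yaw] about the fixed x, y, z axes, in that order (R = Rz(yaw) Ry(pitch) Rx(roll)).
In Python, from plant import bot, capture, camera_params gives the robot as it stands.
- The arm moves only by the shell command python3 -m jog 'ROWS' [OPENING]. ROWS is a JSON object of lists of equal length, an entry for each row: "xyz": the shift along the world's x, y, z as a fraction of full scale, a list of three; "angular": the turn, a rotation vector about the world's x, y, z as a fraction of full scale, a list of three. In form: {"xyz": [[x, y, z], ...], "angular": [[wx, wy, wz], ...]}. A call has 1 to 10 rows; each row shifts and turns the pose as measured when the row begins; what a row does not reach is not made up. Full scale, the value 1, is 2 cm for a shift and 6 degrees for a turn. A row lasts 1/10 s, in which the tool goes at most 50 mm and 8.59 degrees, less where a joint would pass 70% of its speed; a pose out of reach is approached as far as the arm can. A call with a number of a shift or a turn outside -1 to 1 is refused whole. A call with a gripper value outside its range is refused whole. OPENING is the closure, from -1 (fully open) to 1 (shut), set as the call begins (- or left out, the last holds). The fingers move at their own pace and stop on an object; the grip force is fixed at half the most. Time passes only in rows, so rows that do not move let the fingers close. It gives the time, the measured TCP pose, the force and the opening at its end, in the units of the state.
- bot.get_obs(): the state, without advancing time (a new reading comes with each control period).
- capture(name): name is "scene" or "top" or "wrist"; returns the picture (480x640x3 uint8, red, green, blue); there is no depth.
- camera_params(name): a dict with "fx", "fy", "cx", "cy" (pixels), "rvec" (rotation vector, rad) and "tvec" (3), from world to camera coordinates, as OpenCV has them. Camera axes: x right, y down, z forward; pixel columns grow to the right and rows downward; lengths in mm; the calibration is good to about 2 mm. A picture is of the moment at which its call begins: read the wrist's pose just before it. camera_params takes no time and is no camera call; for the wrist camera it gives the pose at the moment of the call.
- bot.close_job(): hands the job in, once; it reports no verdict.
The state is a dict: "time": time; "joint_positions": joint angles; "dq": joint speeds; "tau": joint torques, N m; "tool_pos": TCP position; "tcp_rot": TCP orientation; "contact_force": force on the tool from outside, world axes, zero at the start; "moment": the same for the moment, N m; "grip_width": finger opening in mm.
Only numpy, scipy, OpenCV 4.12 (cv2) and the standard library are available. Lean on these libraries where they do the work, as an engineer would, in place of code of your own. Each camera call takes 0.05 s, during which the arm holds its last target.

## Working session

There is one attempt and no reset: what is moved stays moved. The work goes in short steps, Python scripts to look and compute and a shell command to move; the robot and the scene stay as the last step left them, time stands still between calls to the robot, and variables do not carry over. Pictures are saved under pics/ and viewed, and the job is handed in when it is done.

```bash
ls; mkdir -p pics; python3 - <<'E'
from plant import bot,capture,camera_params
import cv2
print(bot.get_obs())
for n in ["scene","top"]:
    im=capture(n); cv2.imwrite(f"pics/{n}0.png",im[:,:,::-1]); print(n,camera_params(n))
E
```

```text
pics
{'time': 0.0, 'joint_positions': array([-1.24900373e+00,  3.42699288e-01,  1.52499589e+00, -1.56387569e-06,
        1.27540049e+00, -1.46025137e-01]), 'dq': array([ 0.00092925, -0.00087685, -0.00079476,  0.0005931 , -0.00052643,
        0.00061308]), 'tau': array([-1.14687671e-03, -4.31246567e+01, -2.44225305e+01,  7.17203692e-02,
        5.59252349e-02, -1.25113656e-04]), 'tool_pos': array([ 236.62358098, -468.20522715,  226.06449878]), 'tcp_rot': array([-3.14137543e+00,  1.48724336e-03, -1.10297797e+00]), 'contact_force': array([-0.27777537,  0.46136015,  0.98442777]), 'moment': array([-0.06093017,  0.00314512,  0.03223631]), 'grip_width': 92.22084245064985}
scene {'fx': 500.6079915528356, 'fy': 500.6079915528356, 'cx': 313.38821027574915, 'cy': 240.75714658624108, 'rvec': array([ 1.25424772,  2.2096599 , -1.02235608]), 'tvec': array([ 291.42295475, -223.89731245, 1526.14934773])}
top {'fx': 469.42091266516815, 'fy': 469.42091266516815, 'cx': 314.1826938797173, 'cy': 236.9686191535936, 'rvec': array([ 2.12193684, -2.10550678,  0.21289746]), 'tvec': array([  50.5536529 ,  585.58392596, 1033.66658197])}
```

View pics/scene0.png

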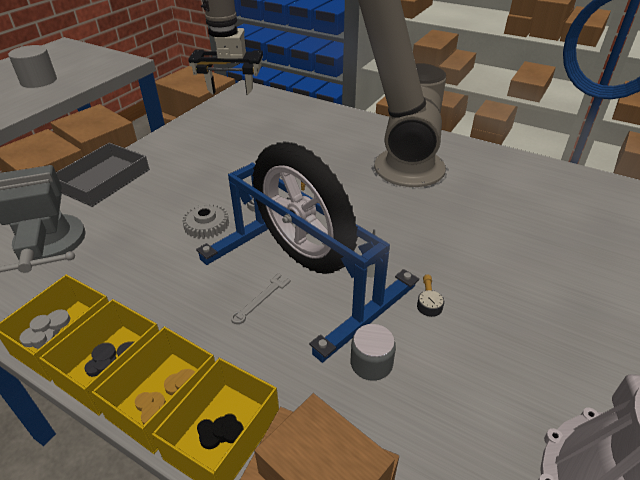

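View pics/top0.png

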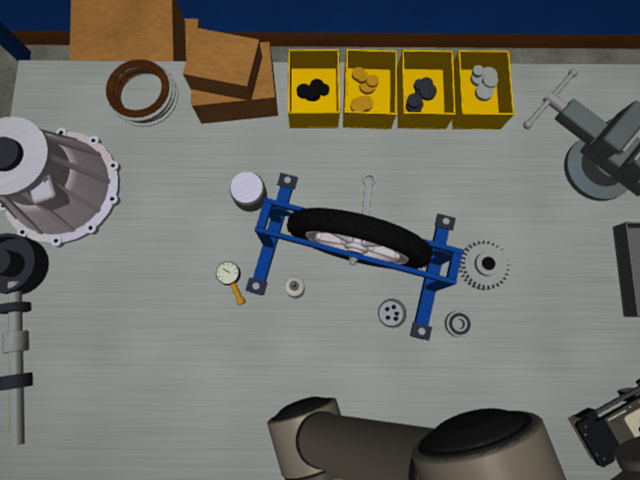

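The scene view shows the wheel from its far side. The top view shows the stand turned slightly, with the bottle near (295,287) and the dish near (391,313). I'll enlarge both.

```bash
python3 - <<'E'
import cv2
a=cv2.imread("pics/scene0.png")[130:290,180:400]; cv2.imwrite("pics/sc1.png",cv2.resize(a,None,fx=3.6,fy=3.6,interpolation=cv2.INTER_CUBIC))
a=cv2.imread("pics/top0.png")[160:350,220:480]; cv2.imwrite("pics/tc1.png",cv2.resize(a,None,fx=3,fy=3,interpolation=cv2.INTER_CUBIC))
E
```

```text
(no output)
```

View pics/sc1.png

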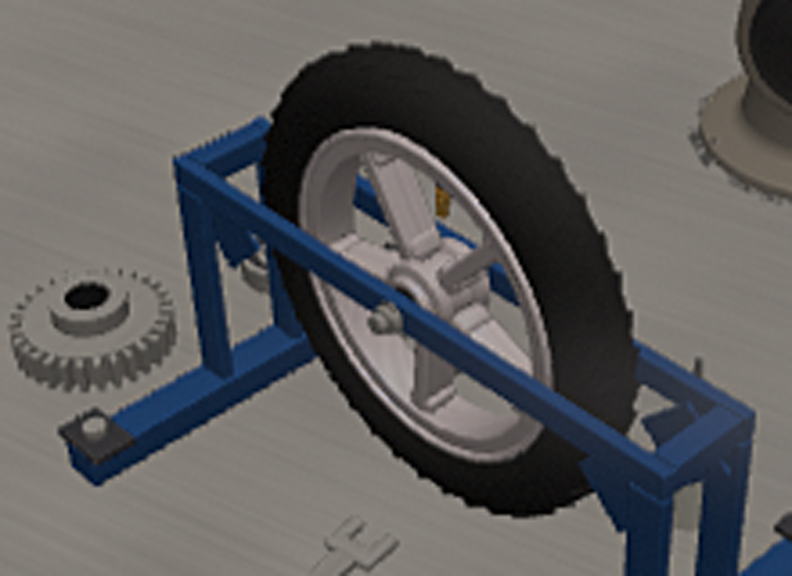

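View pics/tc1.png

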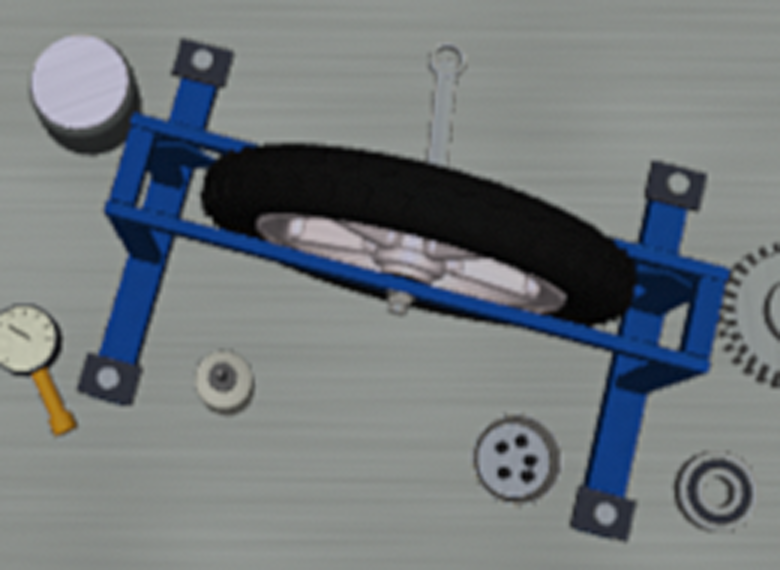

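```bash
cat > h.py <<'E'
import numpy as np, cv2
from scipy.optimize import least_squares
from plant import camera_params
P={n:camera_params(n) for n in ["scene","top"]}
def proj(p,n,c=None):
    c=c or P[n]; K=np.array([[c['fx'],0,c['cx']],[0,c['fy'],c['cy']],[0,0,1.]])
    return cv2.projectPoints(np.asarray(p,float).reshape(-1,1,3),c['rvec'],c['tvec'],K,None)[0].reshape(-1,2)
def W(p,s):
    p=np.asarray(p,float).reshape(-1,3);c,si=np.cos(s[2]),np.sin(s[2])
    return np.c_[s[0]+c*p[:,0]-si*p[:,1], s[1]+si*p[:,0]+c*p[:,1], p[:,2]]
E
python3 - <<'E'
from h import *
top=[((-37,210,197),(255,229)),((-37,-210,197),(456.7,282.7)),((37,210,197),(264.3,199.3)),((37,-210,197),(462.7,250))]
sc=[((37,-210,197),(229.4,174.4)),((37,210,197),(364.7,262.8)),((-37,210,197),(388.9,244.7)),((-37,-210,197),(253.6,163.3))]
def f(s):
    return np.r_[(proj(W([a for a,_ in top],s),"top")-[b for _,b in top]).ravel(),(proj(W([a for a,_ in sc],s),"scene")-[b for _,b in sc]).ravel()]
r=least_squares(f,[500,0,-.2]); print(r.x,r.fun.reshape(-1,2).round(1))
s=r.x
im=cv2.imread("pics/scene0.png")
def spokepts(th,r0,r1,x): 
    # direction angle th from up, clockwise from robot: up -> right(-y)
    return [(x,-r*np.sin(th),185+r*np.cos(th)) for r in (r0,r1)]
for deg in range(0,360,30):
    p=proj(W(spokepts(np.radians(deg),92,92,18),s),"scene")[0]; print(deg,p.round(1), end=' | ')
a=im[130:290,180:400]; a=cv2.resize(a,None,fx=3.6,fy=3.6,interpolation=cv2.INTER_CUBIC)
for deg in range(0,360,10):
    for R,x,col in((92,18,(0,0,255)),(92,-18,(0,255,0)),(58,0,(255,255,0))):
        p=proj(W(spokepts(np.radians(deg),R,R,x),s),"scene")[0]; q=((p-[180,130])*3.6).astype(int)
        cv2.circle(a,q,2,col,-1)
        if R==58 and deg%30==0: cv2.putText(a,str(deg),q,0,.4,(255,0,255),1)
cv2.imwrite("pics/ov1.png",a)
E
```

```text
[ 5.51771336e+02 -3.41167926e+01 -2.58941648e-01] [[-1.5  1.3]
 [-0.9  2. ]
 [-0.4 -2.7]
 [ 0.7 -0.7]
 [-2.1 -0.5]
 [-0.4 -0. ]
 [ 1.2 -0.6]
 [-1.1 -1.6]]
0 [293.5 177.3] | 30 [278.7 173.5] | 60 [269.2 180.7] | 90 [267.  195.9] | 120 [272.  214.8] | 150 [282.7 233.1] | 180 [296.6 246.8] | 210 [310.9 252.5] | 240 [321.8 248.2] | 270 [326.1 233.9] | 300 [321.8 213. ] | 330 [309.6 191.8] |
```

View pics/ov1.png

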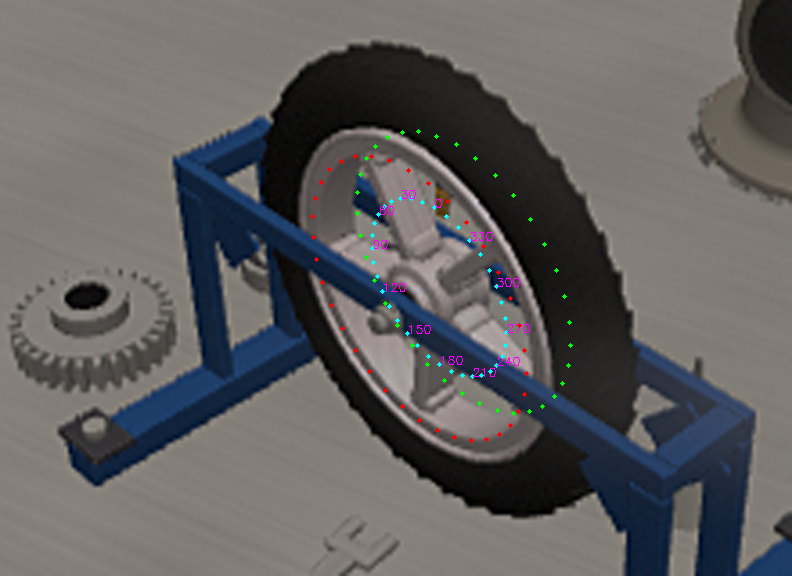

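Comparing the rim overlay with the picture, the spokes stand at about 25, 97, 169, 241 and 313° clockwise from up. The brass stem end is near (302,185), at about -11° between two of them. So the wheel needs about -169°: three leftward pushes on spokes 3, 4 and 0, none of them in the valve's gap. I'll tilt the hand toward the wheel well clear of it.

```bash
python3 -m jog '{"xyz":[[0,0,1],[0,0,1],[0,0,1],[0,0,1],[0,0,1]],"angular":[[-0.26,-0.96,0],[-0.26,-0.96,0],[-0.26,-0.96,0],[-0.26,-0.96,0],[-0.26,-0.96,0]]}' 1; python3 -c "
from plant import bot;o=bot.get_obs();print(o['joint_positions'].round(3),o['tool_pos'])"
```

```text
time: 0.6
tool_pos: [238.9, -466.5, 325.5]
tcp_rot: [-2.725, -0.344, -1.169]
contact_force: [-1.3, -0.5, -1.2]
grip_width: 56.3
[-1.557  0.131  1.652  0.543  1.255 -0.607] [ 238.94825378 -466.52536277  325.46031509]
```

```bash
python3 -m jog '{"xyz":[[0,0,0],[0,0,0],[0,0,0],[0,0,0],[0,0,0],[0,0,0],[0,0,0],[0,0,0],[0,0,0],[0,0,0]],"angular":[[-0.26,-0.96,0],[-0.26,-0.96,0],[-0.26,-0.96,0],[-0.26,-0.96,0],[-0.26,-0.96,0],[-0.26,-0.96,0],[-0.26,-0.96,0],[-0.26,-0.96,0],[-0.26,-0.96,0],[-0.26,-0.96,0]]}'; cat > st.py <<'E'
from plant import bot
import numpy as np
from scipy.spatial.transform import Rotation as R
o=bot.get_obs();r=R.from_euler('xyz',o['tcp_rot']).as_matrix()
print('q',o['joint_positions'].round(3),'p',o['tool_pos'].round(1),'zt',r[:,2].round(3),'xt',r[:,0].round(3),'F',o['contact_force'].round(1))
s=[551.8,-34.1,-.259]
c,si=np.cos(s[2]),np.sin(s[2]); d=o['tool_pos'][:2]-s[:2]
print('stand frame', (c*d[0]+si*d[1]).round(1),(-si*d[0]+c*d[1]).round(1),o['tool_pos'][2].round(1), 't',o['time'])
for sg in(1,-1):
    x=np.array([0,0,sg]);z=np.array([c,si,0]);T=np.c_[x,np.cross(z,x),z]
    print('rot to target (6deg units)',sg,(np.degrees(R.from_matrix(T@r.T).as_rotvec())/6).round(2))
E
python3 st.py
```

```text
time: 1.6
tool_pos: [234.8, -469.4, 331.8]
tcp_rot: [-1.506, -0.746, -1.897]
contact_force: [0.2, -0.1, -0.6]
grip_width: 0.5
q [-1.952  0.484  2.149  1.507  1.661 -1.81 ] p [ 234.8 -469.4  331.8] zt [ 0.959 -0.278  0.048] xt [-0.235 -0.696  0.679] F [ 0.2 -0.1 -0.6]
stand frame -194.9 -502.0 331.8 t 1.6
rot to target (6deg units) 1 [-7.46  2.51  0.02]
rot to target (6deg units) -1 [21.39 -5.69  0.64]
```

```bash
python3 -m jog '{"xyz":[[0.2,0.9,0],[0.2,0.9,0],[0.2,0.9,0],[0.2,0.9,0],[0.2,0.9,0],[0.2,0.9,0],[0.2,0.9,0],[0.2,0.9,0],[0,0,0],[0,0,0]],"angular":[[-0.93,0.31,0],[-0.93,0.31,0],[-0.93,0.31,0],[-0.93,0.31,0],[-0.93,0.31,0],[-0.93,0.31,0],[-0.93,0.31,0],[-0.93,0.31,0],[0,0,0],[0,0,0]]}'; python3 st.py
python3 - <<'E'
from plant import *
import cv2
cv2.imwrite("pics/w1.png",capture("wrist")[:,:,::-1])
E
```

```text
time: 2.6
tool_pos: [266.8, -322.3, 325.9]
tcp_rot: [1.284, -1.557, 1.598]
contact_force: [-0.0, 0.2, 0.4]
grip_width: 0.3
q [-2.057  0.333  2.513  1.356  1.64  -2.866] p [ 266.8 -322.3  325.9] zt [ 0.966 -0.257  0.004] xt [-0.     0.014  1.   ] F [-0.   0.2  0.4]
stand frame -201.7 -351.6 325.9 t 2.6
rot to target (6deg units) 1 [0.13 0.   0.01]
rot to target (6deg units) -1 [-28.87   7.67  -0.06]
```

View pics/w1.png

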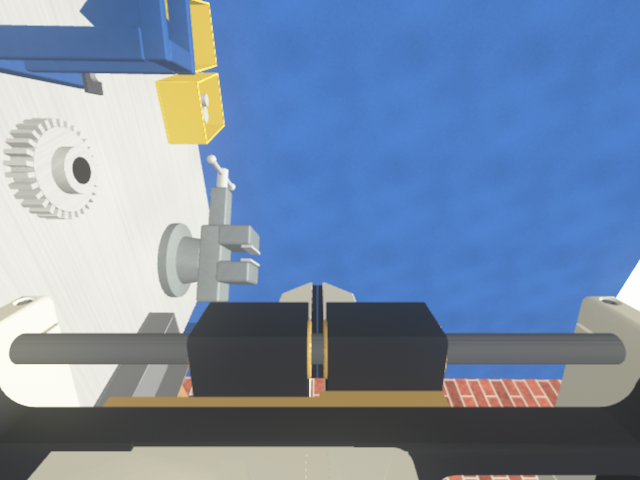

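The camera sees the bench past the wheel's right-hand side. Joints 1, 3 and 6 are getting close to their limits, so I'll fit the arm's geometry from the readings I have and check what can be reached.

```bash
cat > kin.py <<'E'
import numpy as np
from scipy.optimize import least_squares
from scipy.spatial.transform import Rotation as R
def fk(q,p):
    a1,d1,a2,a3,d4,L,b=p
    Rz=lambda t:R.from_euler('z',t).as_matrix(); Ry=lambda t:R.from_euler('y',t).as_matrix()
    M=Rz(q[0]); x=np.array([0,0,d1])+M@[a1,b,0]
    M=M@Ry(q[1]); x=x+M@[0,0,a2]
    M=M@Ry(q[2]); x=x+M@[a3,0,d4]
    M=M@Rz(q[3])@Ry(q[4]); x=x+M@[0,0,L]
    return x,M@Rz(q[5])
D=[([-1.24900373,.342699288,1.52499589,0,1.27540049,-.146025],[236.62,-468.21,226.06],[-3.14137,.001487,-1.10298]),
([-1.557,.131,1.652,.543,1.255,-.607],[238.95,-466.53,325.46],[-2.725,-.344,-1.169]),
([-1.952,.484,2.149,1.507,1.661,-1.81],[234.8,-469.4,331.8],[-1.506,-.746,-1.897]),
([-2.057,.333,2.513,1.356,1.64,-2.866],[266.8,-322.3,325.9],[1.284,-1.557,1.598])]
f=lambda p:np.r_[np.concatenate([fk(q,p)[0]-x for q,x,_ in D]),1e-3*(np.array(p)-[0,350,450,0,450,350,0])]
r=least_squares(f,[0,350,450,0,450,350,0]); P=r.x
if __name__=="__main__":
    print(P.round(1),r.fun[:12].round(1))
    for q,x,e in D:
        A=R.from_euler('xyz',e).as_matrix(); print((fk(q,P)[1].T@A).round(2).tolist())
E
python3 kin.py
```

```text
[-1.000e-01  2.231e+02  5.062e+02  4.650e+01  3.799e+02  3.182e+02
  7.630e+01] [-0.  -0.2 -0.   0.1  0.1  0.   0.   0.2  0.1 -0.1 -0.1 -0.1]
[[-1.0, 0.0, -0.0], [-0.0, -1.0, 0.0], [-0.0, 0.0, 1.0]]
[[-1.0, 0.0, -0.0], [-0.0, -1.0, 0.0], [-0.0, 0.0, 1.0]]
[[-1.0, 0.0, -0.0], [-0.0, -1.0, -0.0], [-0.0, -0.0, 1.0]]
[[-1.0, -0.0, 0.0], [0.0, -1.0, 0.0], [0.0, 0.0, 1.0]]
```

```bash
cat > ik.py <<'E'
from kin import *
lo=np.array([-2.53,-.77,.04,-1,.28,-3.11]);hi=np.array([2.53,2.02,2.7,4.14,2.66,3.11])
S=[551.8,-34.1,-.259]
def sw(p):
    c,s=np.cos(S[2]),np.sin(S[2]);return np.array([S[0]+c*p[0]-s*p[1],S[1]+s*p[0]+c*p[1],p[2]])
def Rt(al,be,ga):
    # al tilt below horizontal, be yaw rel stand x (deg), ga=0 jaw horizontal (tool x = +y side), deg about tool z
    d=R.from_euler('zy',[S[2]*57.2958+be,al],degrees=True).as_matrix() # x axis -> dir
    z=d[:,0];x=d[:,1]; y=np.cross(z,x)
    return np.c_[x,y,z]@R.from_euler('z',ga,degrees=True).as_matrix()
F=np.diag([-1,-1,1])
def ik(x,A,seeds):
    best=None
    for q0 in seeds:
        def f(q):
            p,M=fk(q,P); return np.r_[(p-x)/10,R.from_matrix(M@F@A.T).as_rotvec()*10]
        r=least_squares(f,np.clip(q0,lo+.01,hi-.01),bounds=(lo,hi),max_nfev=60)
        m=min((r.x-lo).min(),(hi-r.x).min())
        if r.cost<1e-4 and (best is None or m>best[0]): best=(m,r.x)
    return best
E
cat > scan.py <<'E'
from ik import *
rng=np.random.default_rng(0)
seeds=[[-.5,0,2.2,j4,1.,j6] for j4 in(0,1.5,3) for j6 in(-1.5,1.5)]
for al in(0,15,25,35):
  for be in(-30,0,30):
    for ga in (0,90) if al else (90,):
      out=[]
      for (y,z) in((-35,245),(45,235)):
        b=None
        for g in(ga,ga+180):
          k=ik(sw((0,y,z)),Rt(al,be,g),seeds)
          if k and (b is None or k[0]>b[0]): b=(k[0],k[1],g)
        out.append(None if b is None else (round(b[0],2),b[1].round(2).tolist(),b[2]))
      print(al,be,ga,out,flush=True)
E
time timeout 500 python3 scan.py
```

```text
0 -30 90 [None, None]
0 0 90 [(np.float64(0.11), [-0.27, 0.68, 2.59, 3.13, 1.71, -0.0], 270), (np.float64(0.21), [0.06, 0.69, 2.49, 3.46, 1.61, 0.01], 270)]
0 30 90 [(np.float64(0.23), [-0.85, 0.65, 2.47, 2.03, 1.56, 0.02], 270), (np.float64(0.2), [-0.57, 0.7, 2.5, 2.31, 1.61, -0.04], 270)]
15 -30 0 [None, None]
15 -30 90 [None, None]
15 0 0 [(np.float64(0.19), [-0.26, 0.33, 2.51, 3.15, 1.02, -1.64], 180), (np.float64(0.27), [0.05, 0.4, 2.43, 3.51, 1.02, 1.39], 0)]
15 0 90 [(np.float64(0.19), [-0.26, 0.33, 2.51, 3.15, 1.02, -0.07], 270), (np.float64(0.27), [0.05, 0.4, 2.43, 3.51, 1.02, -0.19], 270)]
15 30 0 [(np.float64(0.3), [-0.82, 0.37, 2.4, 1.93, 1.16, -1.14], 180), (np.float64(0.26), [-0.55, 0.39, 2.44, 2.23, 1.12, 1.89], 0)]
15 30 90 [(np.float64(0.3), [-0.82, 0.37, 2.4, 1.93, 1.16, -2.71], 90), (np.float64(0.26), [-0.55, 0.39, 2.44, 2.23, 1.12, 0.32], 270)]
25 -30 0 [None, None]
25 -30 90 [None, None]
25 0 0 [(np.float64(0.3), [-0.24, 0.18, 2.4, 3.21, 0.59, 1.41], 0), (np.float64(0.36), [0.05, 0.26, 2.33, 3.67, 0.64, -1.98], 180)]
25 0 90 [(np.float64(0.3), [-0.24, 0.18, 2.4, 
[... 175 characters left out ...]
36), [-0.52, 0.25, 2.34, 2.03, 0.83, 2.23], 0)]
25 30 90 [(np.float64(0.39), [-0.77, 0.24, 2.31, 1.74, 0.94, -2.37], 90), (np.float64(0.36), [-0.52, 0.25, 2.34, 2.03, 0.83, 0.66], 270)]
35 -30 0 [None, None]
35 -30 90 [None, None]
35 0 0 [None, (np.float64(0.01), [0.05, 0.18, 2.21, 4.13, 0.36, 0.64], 0)]
35 0 90 [None, (np.float64(0.01), [0.05, 0.18, 2.21, 4.13, 0.36, -0.93], 270)]
35 30 0 [(np.float64(0.51), [-0.71, 0.17, 2.19, 1.44, 0.81, -0.39], 180), (np.float64(0.36), [-0.47, 0.17, 2.22, 1.66, 0.64, 2.7], 0)]
35 30 90 [(np.float64(0.51), [-0.71, 0.17, 2.19, 1.44, 0.81, -1.96], 90), (np.float64(0.36), [-0.47, 0.17, 2.22, 1.66, 0.64, 1.13], 270)]
real	0m51.563s
user	0m36.240s
sys	0m0.259s
```

```bash
python3 - <<'E'
from h import *
from ik import *
from plant import bot
c=camera_params("wrist");o=bot.get_obs()
Rc=cv2.Rodrigues(c['rvec'])[0];pc=-Rc.T@c['tvec'];A=R.from_euler('xyz',o['tcp_rot']).as_matrix()
print('cam in tool',(A.T@(pc-o['tool_pos'])).round(1),(A.T@Rc.T).round(2).tolist(), c['fx'])
# bystanders via top view, z guess
def bp(u,v,z,n="top"):
    c=P_[n];K=np.array([[c['fx'],0,c['cx']],[0,c['fy'],c['cy']],[0,0,1]])
    Rm=cv2.Rodrigues(c['rvec'])[0];d=Rm.T@np.linalg.inv(K)@[u,v,1];q=-Rm.T@c['tvec'];w=q+d*(z-q[2])/d[2]
    cs,sn=np.cos(S[2]),np.sin(S[2]);e=w-[S[0],S[1],0];return w.round(0),(cs*e[0]+sn*e[1]).round(0),(-sn*e[0]+cs*e[1]).round(0)
import h;P_=h.P
print('bottle',bp(294,286,128),'dish',bp(391,313,22))
A0=A
q=o['joint_positions']
for nm,pose in {'look':((-160,-20,260),10,15,270),'look2':((-160,-20,260),10,15,90),'in':((0,-40,245),10,15,270),'out':((0,45,225),10,15,270)}.items():
    k=ik(sw(pose[0]),Rt(*pose[1:]),[q,[-.5,.5,2.3,2.5,1.2,0],[-.5,.5,2.3,2.5,1.2,-1.5],[-.5,.5,2.3,2.5,1.2,1.5],[-1.2,.5,2.3,2,1.2,-3]])
    print(nm,sw(pose[0]).round(1),k, (R.from_matrix(Rt(*pose[1:])@A0.T).as_rotvec()*57.3/6).round(2))
E
```

```text
cam in tool [ 1.00e-01 -8.21e+01 -1.57e+02] [[1.0, 0.0, 0.0], [-0.0, 0.95, 0.3], [-0.0, -0.3, 0.95]] 340.61895843152706
bottle (array([464.,  97., 128.]), np.float64(-119.0), np.float64(104.0)) dish (array([ 413., -125.,   22.]), np.float64(-111.0), np.float64(-124.0))
look [392.  -12.5 260. ] None [29.56 -3.84 -2.55]
look2 [392.  -12.5 260. ] None [0.35 1.68 2.49]
in [541.6 -72.8 245. ] (np.float64(0.15266804477607776), array([-0.63612759,  0.4324732 ,  2.54733196,  2.47868971,  1.26744715,
        0.10132508])) [29.56 -3.84 -2.55]
out [563.3   9.4 225. ] (np.float64(0.16595692805657603), array([-0.27608145,  0.51839416,  2.53404307,  2.85719234,  1.31061715,
        0.02586397])) [29.56 -3.84 -2.55]
```

```bash
cat > chk.py <<'E'
from ik import *
sd=[[-.3,.3,2.4,3.0,1.0,-1.6],[-.6,.3,2.3,2.4,1.,-1.4],[-.1,.3,2.4,3.4,.9,-1.6]]
for al,be in((15,5),(20,0),(20,5),(20,10),(25,5),(25,10),(20,15)):
    print(al,be,[(lambda k:None if k is None else (round(k[0],2),k[1].round(2).tolist()))(ik(sw(p),Rt(al,be,180),sd)) for p in((0,-43,215),(0,-43,240),(0,20,240),(-35,-43,220),(-60,-50,240),(-90,-60,260))])
E
python3 chk.py
```

```text
15 5 [(np.float64(0.15), [-0.41, 0.45, 2.55, 2.89, 1.18, -1.58]), (np.float64(0.17), [-0.41, 0.34, 2.53, 2.88, 1.05, -1.54]), (np.float64(0.22), [-0.15, 0.36, 2.48, 3.18, 1.01, -1.63]), (np.float64(0.05), [-0.44, 0.43, 2.65, 2.87, 1.25, -1.6]), (np.float64(0.01), [-0.51, 0.32, 2.69, 2.79, 1.19, -1.57]), None]
20 0 [(np.float64(0.2), [-0.28, 0.36, 2.5, 3.13, 0.94, -1.66]), (np.float64(0.23), [-0.28, 0.26, 2.47, 3.13, 0.82, -1.66]), (np.float64(0.29), [-0.04, 0.29, 2.41, 3.46, 0.81, -1.8]), (np.float64(0.12), [-0.29, 0.31, 2.58, 3.13, 0.98, -1.66]), (np.float64(0.08), [-0.33, 0.19, 2.62, 3.07, 0.91, -1.64]), (np.float64(0.04), [-0.42, 0.04, 2.66, 2.95, 0.8, -1.58])]
20 5 [(np.float64(0.19), [-0.4, 0.34, 2.51, 2.89, 0.94, -1.56]), (np.float64(0.22), [-0.4, 0.25, 2.48, 2.86, 0.82, -1.51]), (np.float64(0.27), [-0.14, 0.27, 2.43, 3.2, 0.79, -1.66]), (np.float64(0.11), [-0.42, 0.3, 2.59, 2.87, 0.98, -1.56]), (np.float64(0.07), [-0.49, 0.18, 2.63, 2.77, 0.91, -1.51]), (np.float64(0.03), [-0.61, 0.02, 2.67, 2.58, 0.83, -1.38])]
20 10 [(np.float64(0.2), [-0.51, 0.34, 2.5, 2.65, 0.96, -1.45]), 
[... 689 characters left out ...]
.49, 0.26, 2.45, 2.6, 0.74, -1.37]), (np.float64(0.28), [-0.49, 0.17, 2.42, 2.52, 0.65, -1.27]), (np.float64(0.3), [-0.24, 0.19, 2.39, 2.89, 0.58, -1.47]), (np.float64(0.17), [-0.53, 0.19, 2.53, 2.56, 0.77, -1.36]), (np.float64(0.14), [-0.6, 0.07, 2.56, 2.4, 0.71, -1.24]), (np.float64(0.12), [-0.73, -0.08, 2.58, 2.13, 0.69, -1.03])]
20 15 [(np.float64(0.21), [-0.61, 0.34, 2.49, 2.43, 0.98, -1.36]), (np.float64(0.24), [-0.61, 0.25, 2.46, 2.37, 0.89, -1.25]), (np.float64(0.25), [-0.36, 0.26, 2.45, 2.67, 0.82, -1.36]), (np.float64(0.13), [-0.67, 0.3, 2.57, 2.38, 1.02, -1.37]), (np.float64(0.09), [-0.76, 0.18, 2.61, 2.24, 0.98, -1.28]), (np.float64(0.06), [-0.91, 0.04, 2.64, 2.02, 0.97, -1.12])]
```

```bash
cat > path.py <<'E'
from ik import *
from plant import bot
from scipy.spatial.transform import Slerp
import sys,json
wps=json.loads(sys.argv[1]) # list of [x,y,z,al,be,ga,rows]
o=bot.get_obs();q=o['joint_positions'];p=o['tool_pos'];A=R.from_euler('xyz',o['tcp_rot'])
for *x,al,be,ga,n in wps:
    t=sw(x);B=R.from_matrix(Rt(al,be,ga));rv=(B*A.inv()).as_rotvec()
    print('target',t.round(1),'per row xyz',((t-p)/20/n).round(3),'ang',(np.degrees(rv)/6/n).round(3))
    mx=0
    for i in range(1,n+1):
        k=ik(p+(t-p)*i/n,(R.from_rotvec(rv*i/n)*A).as_matrix(),[q])
        if k is None: print('IK fail row',i);break
        v=np.abs(k[1]-q)/.1;mx=max(mx,(v/np.array([2.57,2.57,3.14,3.14,3.14,3.14])).max());q=k[1]
    else: print('  margin',k[0].round(2),'q',q.round(2),'maxspeed frac',mx.round(2))
    p=t;A=B
E
python3 path.py '[[-140,-250,320,25,5,180,16],[-60,-50,260,25,5,180,12],[-30,-43,222,25,5,180,4]]'
python3 path.py '[[-120,-300,350,25,15,180,16],[-60,-50,260,25,5,180,14]]'
```

```text
target [ 352.4 -239.9  320. ] per row xyz [ 0.267  0.257 -0.018] ang [ 0.906  0.006 -0.157]
  margin 0.29 q [-1.61 -0.18  2.41  1.3   1.2  -0.65] maxspeed frac 0.48
target [481.  -67.1 260. ] per row xyz [ 0.536  0.72  -0.25 ] ang [0. 0. 0.]
  margin 0.18 q [-0.46  0.    2.52  2.66  0.56 -1.35] maxspeed frac 0.6
target [511.8 -68.  222. ] per row xyz [ 0.385 -0.011 -0.475] ang [0. 0. 0.]
  margin 0.18 q [-0.4   0.2   2.52  2.85  0.73 -1.52] maxspeed frac 0.2
target [ 359.  -293.4  350. ] per row xyz [0.288 0.09  0.075] ang [ 0.944  0.084 -0.082]
  margin 0.55 q [-1.59 -0.    2.15  1.19  1.36 -0.53] maxspeed frac 0.5
target [481.  -67.1 260. ] per row xyz [ 0.436  0.808 -0.321] ang [-0.05   0.    -0.108]
  margin 0.18 q [-0.46  0.    2.52  2.66  0.56 -1.35] maxspeed frac 0.8
```

```bash
python3 -m jog '{"xyz":[[0.27,0.26,0],[0.27,0.26,0],[0.27,0.26,0],[0.27,0.26,0],[0.27,0.26,0],[0.27,0.26,0],[0.27,0.26,0],[0.27,0.26,0]],"angular":[[0.9,0,-0.16],[0.9,0,-0.16],[0.9,0,-0.16],[0.9,0,-0.16],[0.9,0,-0.16],[0.9,0,-0.16],[0.9,0,-0.16],[0.9,0,-0.16]]}'; python3 path.py '[[-140,-250,320,25,5,180,8],[-60,-50,260,25,5,180,12]]'
```

```text
time: 3.45
tool_pos: [308.2, -287.4, 325.9]
tcp_rot: [-1.9, -0.79, -1.655]
contact_force: [-0.0, 1.3, -0.5]
grip_width: 0.3
target [ 352.4 -239.9  320. ] per row xyz [ 0.277  0.297 -0.037] ang [ 0.863  0.009 -0.133]
  margin 0.29 q [-1.61 -0.18  2.41  1.3   1.2  -0.65] maxspeed frac 0.45
target [481.  -67.1 260. ] per row xyz [ 0.536  0.72  -0.25 ] ang [0. 0. 0.]
  margin 0.18 q [-0.46  0.    2.52  2.66  0.56 -1.35] maxspeed frac 0.6
```

```bash
python3 -m jog '{"xyz":[[0.28,0.3,-0.04],[0.28,0.3,-0.04],[0.28,0.3,-0.04],[0.28,0.3,-0.04],[0.28,0.3,-0.04],[0.28,0.3,-0.04],[0.28,0.3,-0.04],[0.28,0.3,-0.04],[0,0,0]],"angular":[[0.86,0,-0.13],[0.86,0,-0.13],[0.86,0,-0.13],[0.86,0,-0.13],[0.86,0,-0.13],[0.86,0,-0.13],[0.86,0,-0.13],[0.86,0,-0.13],[0,0,0]]}'; python3 path.py '[[-80,-70,260,25,5,180,11]]'
python3 - <<'E'
from plant import *
import cv2
cv2.imwrite("pics/w2.png",capture("wrist")[:,:,::-1])
E
```

```text
time: 4.35
tool_pos: [355.4, -242.8, 324.2]
tcp_rot: [-1.996, -0.036, -1.74]
contact_force: [1.2, 0.7, 0.5]
grip_width: 0.2
target [456.5 -81.3 260. ] per row xyz [ 0.46   0.734 -0.292] ang [-0.03   0.01   0.011]
  margin 0.13 q [-0.61 -0.05  2.57  2.44  0.61 -1.22] maxspeed frac 0.62
```

View pics/w2.png

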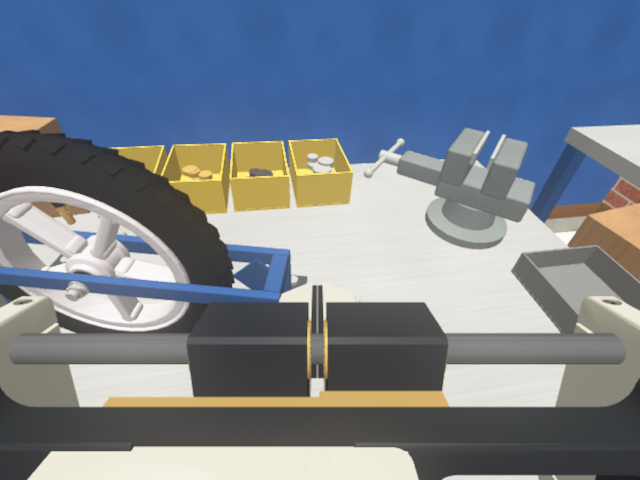

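The wrist view shows the brass stem end at about (65,213), between the upper-left spoke and the one leaning right. That agrees with the estimate. I'll move in front of the wheel.

```bash
python3 -m jog '{"xyz":[[0.46,0.73,-0.15],[0.46,0.73,-0.15],[0.46,0.73,-0.15],[0.46,0.73,-0.15],[0.46,0.73,-0.15],[0.46,0.73,-0.15],[0.46,0.73,-0.15],[0.46,0.73,-0.15],[0.46,0.73,-0.15],[0,0,0]],"angular":[[0,0,0],[0,0,0],[0,0,0],[0,0,0],[0,0,0],[0,0,0],[0,0,0],[0,0,0],[0,0,0],[0,0,0]]}'; python3 st.py; python3 path.py '[[-70,-30,270,25,5,180,4]]'
python3 - <<'E'
from plant import *
import cv2
cv2.imwrite("pics/w3.png",capture("wrist")[:,:,::-1])
E
```

```text
time: 5.4
tool_pos: [438.5, -113.1, 296.2]
tcp_rot: [-1.994, -0.053, -1.746]
contact_force: [-0.2, -0.1, -0.3]
grip_width: 0.5
q [-0.832 -0.203  2.521  1.924  0.612 -0.774] p [ 438.5 -113.1  296.2] zt [ 0.894 -0.18  -0.41 ] xt [-0.174 -0.983  0.053] F [-0.2 -0.1 -0.3]
stand frame -89.3 -105.4 296.2 t 5.4
rot to target (6deg units) 1 [-14.55   0.08   2.59]
rot to target (6deg units) -1 [14.23 -6.5  -3.72]
target [476.5 -45.2 270. ] per row xyz [ 0.475  0.849 -0.327] ang [-0.042  0.025  0.045]
  margin 0.18 q [-0.36 -0.05  2.52  2.81  0.49 -1.42] maxspeed frac 0.76
```

View pics/w3.png

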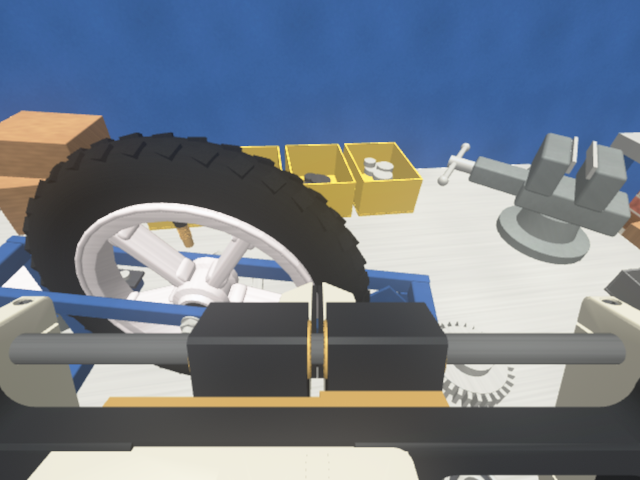

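```bash
cat > ov.py <<'E'
import sys
from h import *
from ik import S
img,npz,out,th=sys.argv[1:5]; th=float(th)
c=dict(np.load(npz)); c={k:(v if v.ndim else float(v)) for k,v in c.items()}
off=[float(v) for v in sys.argv[5].split(',')] if len(sys.argv)>5 else [0,0,0]
im=cv2.imread(img);sc=2;x0,y0,x1,y1=(20,130,420,400)
a=cv2.resize(im[y0:y1,x0:x1],None,fx=sc,fy=sc,interpolation=cv2.INTER_CUBIC)
s=[S[0]+off[0],S[1]+off[1],S[2]+off[2]]
pr=lambda pts:((proj(W(pts,s),'w',c)-[x0,y0])*sc).round().astype(int)
def pt(x,deg,r,lat=0):
    t=np.radians(deg);return (x,-(r*np.sin(t)+lat*np.cos(t)),185+r*np.cos(t)-lat*np.sin(t))
for R_,x,col in((92,-18,(0,0,255)),(25,-25.5,(0,255,0)),(149,0,(255,0,255))):
    cv2.polylines(a,[pr([pt(x,d,R_) for d in range(0,361,5)])],False,col,1)
for k in range(5):
    for lat in(-6,6): cv2.polylines(a,[pr([pt(-13,th+180+72*k,r,lat) for r in(25,92)])],False,(0,200,255),1)
cv2.polylines(a,[pr([pt(0,th+180,r) for r in(92,56)])],False,(255,255,0),2)  # valve? opposite spoke0
cv2.polylines(a,[pr([(-37,y,197) for y in(-210,210)])],False,(255,0,0),1)
q=pr([(-50,0,185)])[0];cv2.circle(a,q,3,(0,255,0),-1)
cv2.imwrite(out,a)
E
# angles: spoke0 at th ; valve at th+180 ; spokes th+72k
sed -i 's/pt(-13,th+180+72\*k/pt(-13,th+72*k/' ov.py
python3 - <<'E'
from plant import *
import numpy as np
np.savez("w3.npz",**camera_params("wrist"))
E
python3 ov.py pics/w3.png w3.npz pics/ov3.png 169
```

```text
(no output)
```

View pics/ov3.png

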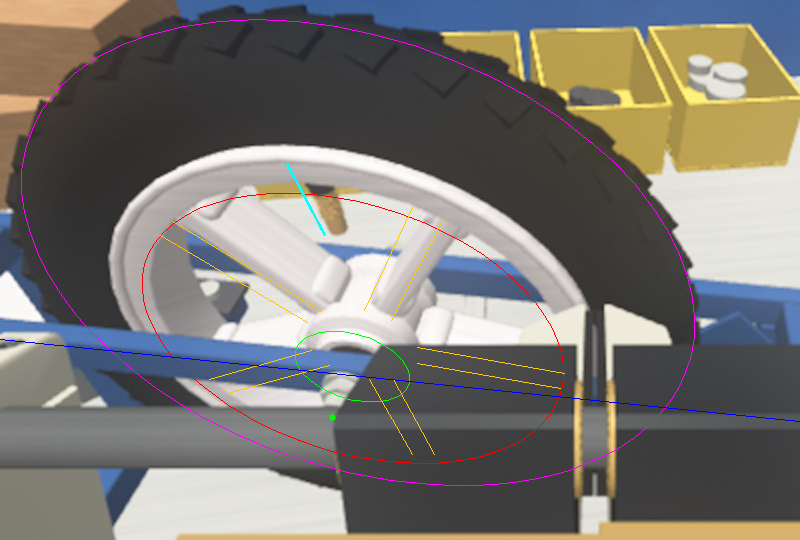

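The model sits about 13 px below the real hub in this view, so I'll refine the stand pose using the axle ends too.

```bash
python3 - <<'E'
import cv2
a=cv2.imread("pics/top0.png")
cv2.imwrite("pics/t_l.png",cv2.resize(a[190:270,245:375],None,fx=6,fy=6,interpolation=cv2.INTER_CUBIC))
cv2.imwrite("pics/t_r.png",cv2.resize(a[225:305,345:475],None,fx=6,fy=6,interpolation=cv2.INTER_CUBIC))
a=cv2.imread("pics/scene0.png")
cv2.imwrite("pics/s_l.png",cv2.resize(a[155:235,220:350],None,fx=6,fy=6,interpolation=cv2.INTER_CUBIC))
E
```

```text
(no output)
```

View pics/t_l.png

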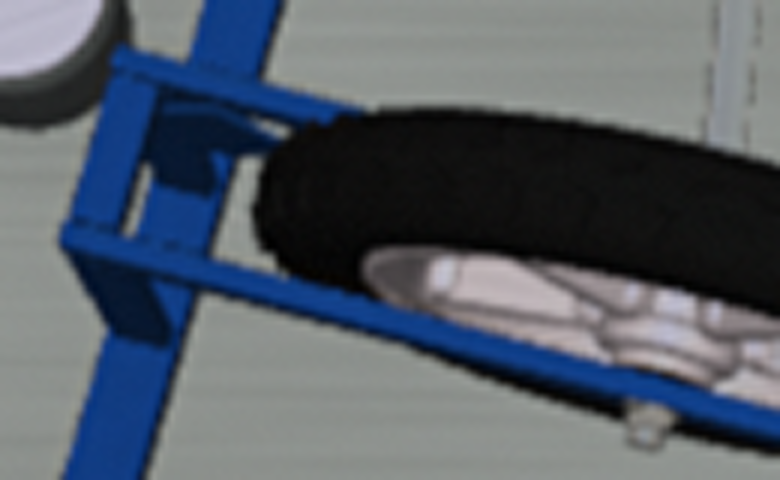

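View pics/t_r.png

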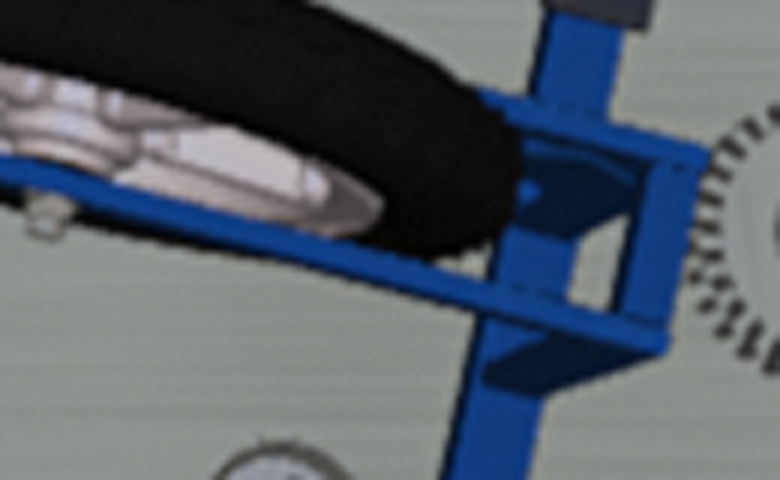

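View pics/s_l.png

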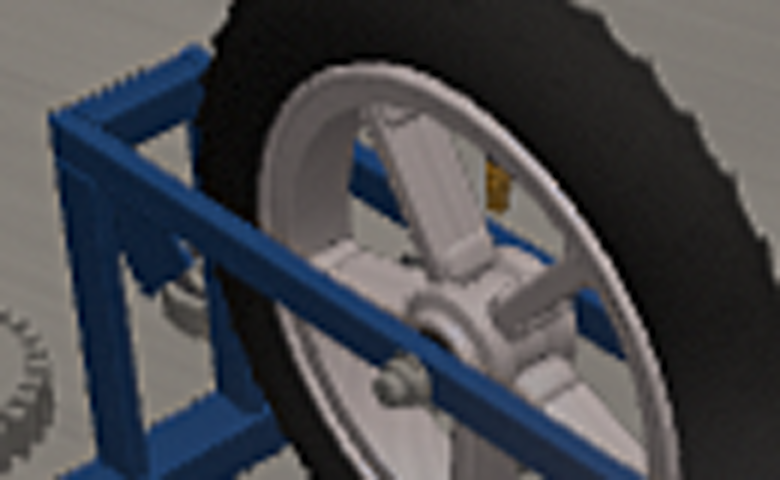

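```bash
python3 - <<'E'
from h import *
c=dict(np.load("w3.npz")); c={k:(v if v.ndim else float(v)) for k,v in c.items()}
obs=[("top",(-37,210,197),(255.3,230.3)),("top",(37,210,197),(264.7,197.5)),("top",(-37,-210,197),(456,283.7)),("top",(37,-210,197),(463.7,250)),("top",(-50,0,185),(353,263)),
("scene",(37,-210,197),(228.7,174.7)),("scene",(-37,-210,197),(252.5,162.5)),("scene",(37,210,197),(364.7,262.8)),("scene",(-37,210,197),(388.9,244.7)),("scene",(50,0,185),(284.7,219.2)),("w",(-50,0,185),(189,325))]
wt={"top":2.2,"scene":3,"w":.8}
pr=lambda s:[proj(W([p],s),n,c if n=="w" else None)[0]-b for n,p,b in obs]
for use in(("top","scene"),("top",),("scene",),("top","scene","w")):
    idx=[i for i,o in enumerate(obs) if o[0] in use]
    r=least_squares(lambda s:np.concatenate([pr(s)[i]*wt[obs[i][0]] for i in idx]),[551,-34,-.26],loss='soft_l1',f_scale=3)
    print(use,r.x.round(3));print(np.array(pr(r.x)).round(1).tolist())
E
```

```text
('top', 'scene') [ 5.5167e+02 -3.4574e+01 -2.6000e-01]
[[-1.6, 0.0], [-0.6, -0.9], [0.0, 1.1], [-0.1, -0.6], [-1.4, 1.3], [-1.5, -1.0], [-0.1, -0.9], [-0.6, -0.1], [0.9, -0.6], [-1.1, 1.4], [-2.5, 13.4]]
('top',) [ 5.52157e+02 -3.60250e+01 -2.57000e-01]
[[-0.9, 0.0], [-0.0, -0.9], [0.9, 0.6], [0.6, -1.1], [-0.6, 1.1], [-2.3, -0.9], [-0.9, -0.9], [-1.2, -0.3], [0.3, -0.9], [-1.8, 1.3], [-0.5, 12.7]]
('scene',) [ 5.51622e+02 -3.32920e+01 -2.62000e-01]
[[-2.2, -0.2], [-1.1, -1.1], [-0.7, 1.3], [-0.8, -0.3], [-2.1, 1.3], [-0.9, -0.9], [0.5, -0.8], [-0.2, 0.2], [1.4, -0.3], [-0.6, 1.5], [-4.3, 13.6]]
('top', 'scene', 'w') [ 5.52034e+02 -3.47590e+01 -2.59000e-01]
[[-1.5, -0.1], [-0.5, -1.0], [0.1, 0.9], [-0.0, -0.8], [-1.3, 1.1], [-1.7, -0.9], [-0.3, -0.8], [-0.7, -0.1], [0.8, -0.6], [-1.3, 1.4], [-2.2, 13.0]]
```

```bash
sed -i 's/^S=.*/S=[552.0,-34.8,-.259]/' ik.py; sed -i 's/^s=\[.*/s=[552.0,-34.8,-.259]/' st.py; cat > shot.py <<'E'
import sys
from plant import *
import numpy as np,cv2
n=sys.argv[1]; np.savez(n+".npz",**camera_params("wrist")); cv2.imwrite(f"pics/{n}.png",capture("wrist")[:,:,::-1])
E
python3 shot.py w4; python3 ov.py pics/w4.png w4.npz pics/ov4.png 169; python3 -c "
import numpy as np
a=np.load('w3.npz');b=np.load('w4.npz')
for k in a: print(k,a[k],b[k])"; python3 st.py
```

```text
fx 340.61895843152706 340.61895843152706
fy 340.61895843152706 340.61895843152706
cx 316.92596098298856 316.92596098298856
cy 242.9639125099419 242.9639125099419
rvec [ 1.62063364 -1.89043576  0.90150851] [ 1.62063364 -1.89043576  0.90150851]
tvec [-49.83620455 550.74191876  31.73926677] [-49.83620455 550.74191876  31.73926677]
q [-0.838 -0.203  2.519  1.919  0.614 -0.771] p [ 438.2 -115.1  296.8] zt [ 0.894 -0.183 -0.41 ] xt [-0.177 -0.983  0.054] F [ 0.5 -0.9 -0.1]
stand frame -89.5 -106.8 296.8 t 5.5
rot to target (6deg units) 1 [-14.55   0.11   2.61]
rot to target (6deg units) -1 [14.22 -6.52 -3.69]
```

View pics/ov4.png

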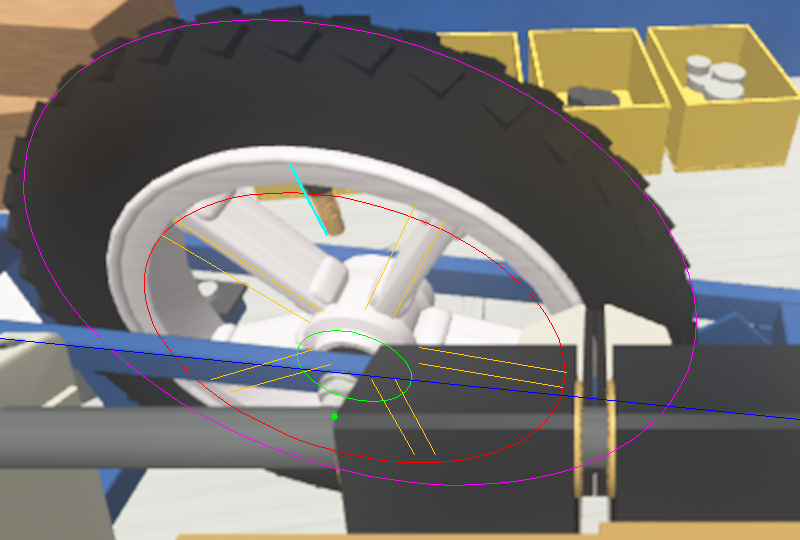

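```bash
cat >> ov.py <<'E'
sc=4;x0,y0,x1,y1=(60,190,260,330)
if len(sys.argv)>6: x0,y0,x1,y1=map(int,sys.argv[6].split(','))
a=cv2.resize(im[y0:y1,x0:x1],None,fx=sc,fy=sc,interpolation=cv2.INTER_CUBIC)
cols=[(0,0,255),(0,200,255),(0,255,0),(255,128,0),(255,0,255)]
for k in range(5):
  for lat in(-6,6):
    for x in(-13,13): cv2.polylines(a,[pr([pt(x,th+72*k,r,lat) for r in(25,92)])],False,cols[k],1 if x<0 else 2)
for x,r in((-25.5,25),(-18,92),(18,92)): cv2.polylines(a,[pr([pt(x,d,r) for d in range(0,361,5)])],False,(0,0,0),1)
for lat in(-4.5,4.5): cv2.polylines(a,[pr([pt(0,th+180,r,lat) for r in(92,56)])],False,(255,255,0),1)
for x in(-37,-27):
  for z in (177,197): cv2.polylines(a,[pr([(x,y,z) for y in(-210,210)])],False,(255,0,0),1)
cv2.imwrite(out.replace('.png','b.png'),a)
E
python3 ov.py pics/w4.png w4.npz pics/ov4.png 169
```

```text
(no output)
```

View pics/ov4b.png

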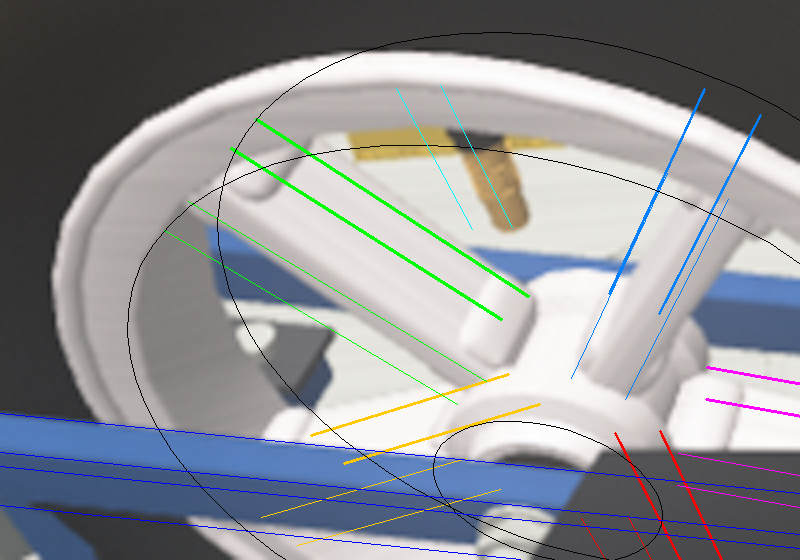

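```bash
python3 ov.py pics/w4.png w4.npz pics/ov5.png 172 6,-2,0; python3 -c "
from h import *
c=dict(np.load('w4.npz'));Rm=cv2.Rodrigues(c['rvec'])[0];print(-Rm.T@c['tvec'],Rm[2])"
```

```text
[331.7493147  -86.45784093 435.05760924] [ 0.72991645 -0.16719749 -0.66277219]
```

View pics/ov5b.png

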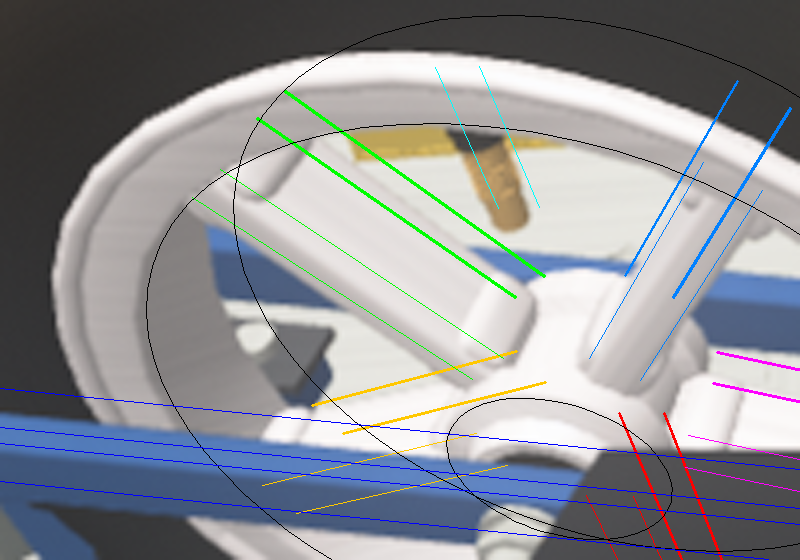

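```bash
python3 - <<'E'
from h import *
from ik import S
c=dict(np.load("w4.npz")); c={k:(v if v.ndim else float(v)) for k,v in c.items()}
def mouth(th,r=56,x=0): t=np.radians(th+180);return (x,-r*np.sin(t),185+r*np.cos(t))
for th in(165,169,172,175,178):
    print(th,proj(W([mouth(th)],S),'w',c)[0].round(1),proj(W([mouth(th)],S),'scene')[0].round(1))
f=lambda v:np.r_[proj(W([np.array(mouth(v[0]))+[0,v[1],v[2]]],S),'w',c)[0]-[188.7,247],2*(proj(W([np.array(mouth(v[0]))+[0,v[1],v[2]]],S),'scene')[0]-[302.8,190]),v[1]/2,v[2]/2]
r=least_squares(f,[170,0,0]);print(r.x,r.fun)
E
```

```text
165 [178.7 247.3] [305.2 192.2]
169 [183.  246.9] [303.9 191.1]
172 [186.4 246.8] [302.9 190.3]
175 [189.8 246.8] [302.  189.6]
178 [193.2 247. ] [301.  188.9]
[ 1.73584581e+02 -3.12084780e-02 -2.77680915e-01] [-0.4462186   0.0623866  -0.77623305  0.00116761 -0.01560424 -0.13884046]
```

The valve mouth fits both cameras to within a pixel at θ ≈ 173.6°, with the wheel's centre confirmed. The spokes are therefore at 30° (spoke3), 102° (spoke4) and 174° (spoke0). I'll enter the gap right of spoke3.

```bash
python3 path.py '[[-50,-56,228,25,5,180,5],[-2,-56,212,25,5,180,5],[-2,-44,209,25,5,180,2],[-2,0,235,25,5,180,5],[-2,20,238,25,5,180,3]]'
```

```text
target [489.3 -76.1 228. ] per row xyz [ 0.512  0.39  -0.688] ang [-0.033  0.021  0.041]
  margin 0.14 q [-0.48  0.14  2.56  2.73  0.73 -1.46] maxspeed frac 0.62
target [535.7 -88.4 212. ] per row xyz [ 0.464 -0.123 -0.16 ] ang [0. 0. 0.]
  margin 0.24 q [-0.44  0.27  2.46  2.8   0.75 -1.5 ] maxspeed frac 0.1
target [538.8 -76.8 209. ] per row xyz [ 0.077  0.29  -0.075] ang [0. 0. 0.]
  margin 0.24 q [-0.39  0.28  2.46  2.87  0.75 -1.54] maxspeed frac 0.11
target [550.1 -34.3 235. ] per row xyz [0.113 0.425 0.26 ] ang [0. 0. 0.]
  margin 0.3 q [-0.21  0.21  2.4   3.1   0.61 -1.63] maxspeed frac 0.16
target [555.2 -15.  238. ] per row xyz [0.085 0.322 0.05 ] ang [0. 0. 0.]
  margin 0.31 q [-0.14  0.21  2.38  3.22  0.59 -1.7 ] maxspeed frac 0.13
```

```bash
python3 -m jog '{"xyz":[[0.51,0.39,-0.69],[0.51,0.39,-0.69],[0.51,0.39,-0.69],[0.51,0.39,-0.69],[0.51,0.39,-0.69],[0,0,0]],"angular":[[0,0,0],[0,0,0.05],[0,0,0.05],[0,0,0.05],[0,0,0.05],[0,0,0]]}'; python3 st.py; python3 shot.py w5;  python3 ov.py pics/w5.png w5.npz pics/ov6.png 173.6 0,0,0 120,120,320,270;python3 path.py '[[-2,-56,212,25,5,180,4]]'
```

```text
time: 6.1
tool_pos: [490.9, -88.5, 229.6]
tcp_rot: [-1.983, -0.065, -1.748]
contact_force: [-0.3, 0.9, -0.3]
grip_width: 0.6
q [-0.518  0.161  2.562  2.723  0.767 -1.46 ] p [490.9 -88.5 229.6] zt [ 0.897 -0.187 -0.4  ] xt [-0.175 -0.982  0.065] F [-0.3  0.9 -0.3]
stand frame -45.3 -67.6 229.6 t 6.1
rot to target (6deg units) 1 [-14.44   0.17   2.53]
rot to target (6deg units) -1 [14.35 -6.48 -3.61]
target [535.7 -88.4 212. ] per row xyz [ 0.562  0.003 -0.231] ang [-0.01   0.048  0.047]
  margin 0.24 q [-0.44  0.27  2.46  2.8   0.75 -1.5 ] maxspeed frac 0.11
```

View pics/w5.png

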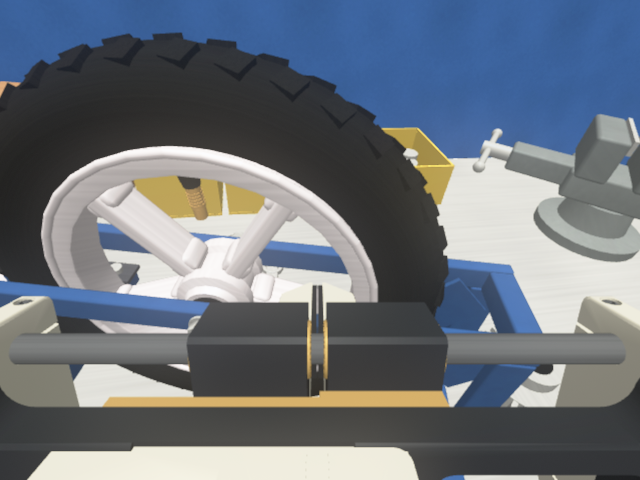

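View pics/ov6b.png

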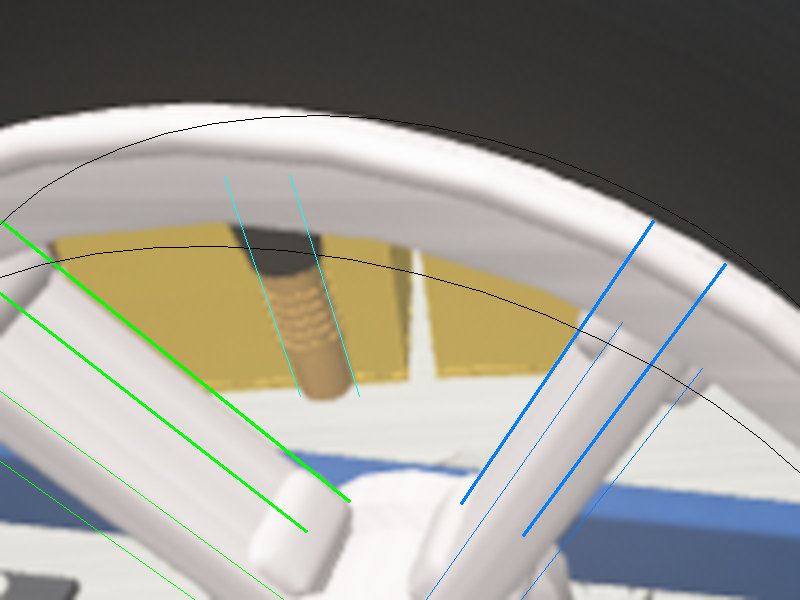

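The overlay fits well. The valve is between the upper-left spoke2 and spoke3, and the hand is to the right of both. I'll insert the fingertips.

```bash
python3 -m jog '{"xyz":[[0.14,0.55,-0.2],[0.1,0.2,-0.1],[0.46,-0.12,-0.18],[0.46,-0.12,-0.18]],"angular":[[0,0,0],[0,0.05,0.05],[0,0.05,0.05],[0,0,0]]}'; python3 st.py;python3 path.py '[[-2,-56,212,25,5,180,3]]'
```

```text
time: 6.55
tool_pos: [514.6, -83.0, 221.1]
tcp_rot: [-1.986, -0.067, -1.742]
contact_force: [0.3, -0.6, 0.5]
grip_width: 0.3
q [-0.446  0.223  2.517  2.818  0.771 -1.508] p [514.6 -83.  221.1] zt [ 0.897 -0.183 -0.402] xt [-0.17  -0.983  0.067] F [ 0.3 -0.6  0.5]
stand frame -23.8 -56.1 221.1 t 6.55
rot to target (6deg units) 1 [-14.41   0.11   2.51]
rot to target (6deg units) -1 [14.38 -6.47 -3.67]
target [535.7 -88.4 212. ] per row xyz [ 0.352 -0.091 -0.151] ang [-0.008  0.052  0.046]
  margin 0.24 q [-0.44  0.27  2.46  2.8   0.75 -1.5 ] maxspeed frac 0.06
```

```bash
python3 -m jog '{"xyz":[[0.36,-0.09,-0.15],[0.36,-0.09,-0.15],[0.36,-0.09,-0.15],[0,0,0]],"angular":[[0,0.05,0.05],[0,0.05,0.05],[0,0.05,0.05],[0,0,0]]}'; python3 st.py; python3 - <<'E'
from plant import *
import cv2
cv2.imwrite("pics/s2.png",cv2.resize(capture("scene")[130:290,180:400,::-1],None,fx=3.6,fy=3.6,interpolation=cv2.INTER_CUBIC))
E
```

```text
time: 6.95
tool_pos: [540.0, -91.1, 212.3]
tcp_rot: [-2.0, -0.07, -1.726]
contact_force: [-0.5, -0.2, -0.2]
grip_width: 0.6
q [-0.445  0.273  2.454  2.793  0.746 -1.496] p [540.  -91.1 212.3] zt [ 0.894 -0.169 -0.415] xt [-0.154 -0.986  0.07 ] F [-0.5 -0.2 -0.2]
stand frame 2.9 -57.5 212.3 t 6.95
rot to target (6deg units) 1 [-14.38  -0.11   2.49]
rot to target (6deg units) -1 [14.44 -6.47 -3.88]
```

View pics/s2.png

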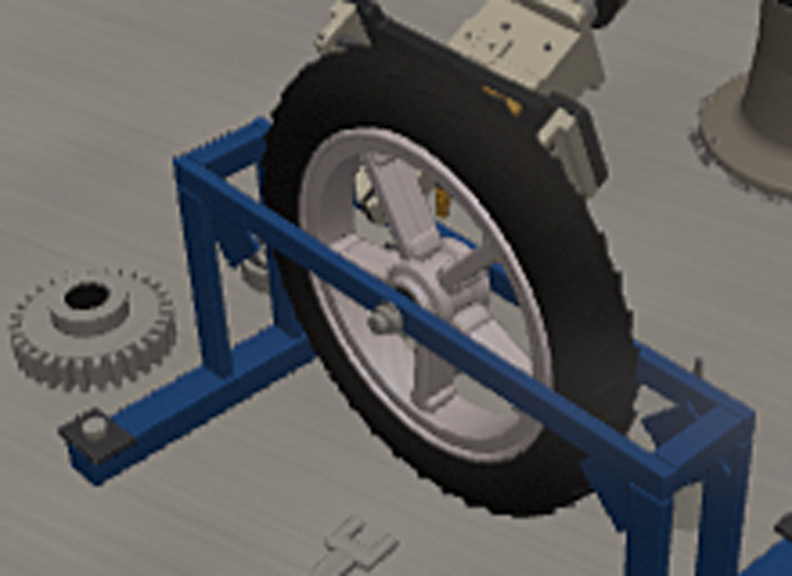

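The tips are in the gap between spoke3 and spoke4, and the valve is on the other side of spoke3. I'll start pushing gently.

```bash
python3 -m jog '{"xyz":[[-0.03,0.27,-0.05],[-0.03,0.27,-0.05],[0.06,0.24,0.12],[0.06,0.24,0.2]],"angular":[[0,0,-0.1],[0,0,0],[0,0,0],[0,0,0]]}'; python3 st.py|head -2;python3 -m jog '{"xyz":[[0.06,0.24,0.2]],"angular":[[0,0,0]]}'; python3 st.py|head -2; 
```

```text
time: 7.4
tool_pos: [539.4, -71.6, 214.8]
tcp_rot: [-2.005, -0.067, -1.743]
contact_force: [1.6, -4.8, -3.0]
grip_width: 0.7
q [-0.354  0.257  2.453  2.932  0.712 -1.549] p [539.4 -71.6 214.8] zt [ 0.889 -0.183 -0.42 ] xt [-0.171 -0.983  0.067] F [ 1.6 -4.8 -3. ]
stand frame -2.8 -38.9 214.8 t 7.4
time: 7.5
tool_pos: [539.7, -66.9, 217.8]
tcp_rot: [-2.008, -0.066, -1.744]
contact_force: [-2.3, -4.0, -4.5]
grip_width: 0.3
q [-0.333  0.244  2.446  2.957  0.688 -1.556] p [539.7 -66.9 217.8] zt [ 0.887 -0.184 -0.423] xt [-0.172 -0.983  0.066] F [-2.3 -4.  -4.5]
stand frame -3.7 -34.1 217.8 t 7.5
```

The spoke is moving under about 6 N.

```bash
python3 -m jog '{"xyz":[[0.07,0.23,0.16],[0.07,0.23,0.16],[0.07,0.23,0.16],[0.07,0.23,0.16],[0.07,0.23,0.14],[0.07,0.23,0.12]],"angular":[[0,-0.02,0],[0,-0.02,0],[0,-0.02,0],[0,-0.02,0],[0,-0.02,0],[0,-0.02,0]]}'; python3 st.py|head -2; python3 shot.py w6
```

```text
time: 8.1
tool_pos: [541.8, -38.0, 230.2]
tcp_rot: [-2.015, -0.059, -1.751]
contact_force: [-2.2, -4.8, -1.7]
grip_width: 0.4
q [-0.214  0.201  2.418  3.134  0.606 -1.632] p [541.8 -38.  230.2] zt [ 0.884 -0.187 -0.429] xt [-0.179 -0.982  0.059] F [-2.2 -4.8 -1.7]
stand frame -9.1 -5.7 230.2 t 8.1
```

View pics/w6.png

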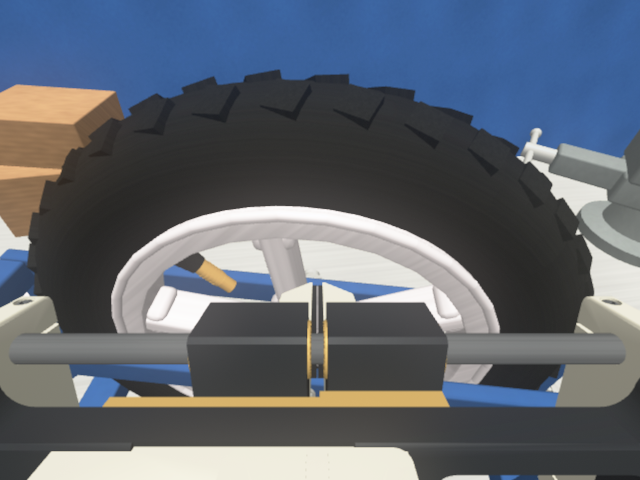

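Spoke3 is now left of upright at about (280,265), and the brass valve is at (215,275). The tip has drifted back slightly, so I'll correct the depth while pushing.

```bash
python3 -m jog '{"xyz":[[0.2,0.21,0.1],[0.18,0.22,0.1],[0.16,0.23,0.08],[0.14,0.24,0.06],[0.12,0.24,0.03]],"angular":[[0,-0.02,0.03],[0,-0.02,0.03],[0,-0.02,0.03],[0,-0.02,0.03],[0,-0.02,0.03]]}'; python3 st.py|head -2; python3 shot.py w7
```

```text
time: 8.65
tool_pos: [549.3, -14.1, 229.2]
tcp_rot: [-2.028, -0.053, -1.74]
contact_force: [-6.6, -6.1, -0.5]
grip_width: 0.4
q [-0.132  0.208  2.389  3.248  0.572 -1.692] p [549.3 -14.1 229.2] zt [ 0.881 -0.175 -0.441] xt [-0.168 -0.984  0.053] F [-6.6 -6.1 -0.5]
stand frame -7.9 19.3 229.2 t 8.65
```

View pics/w7.png

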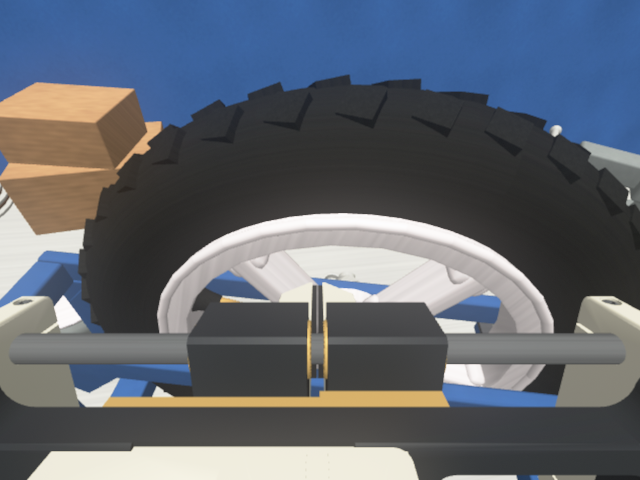

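```bash
python3 ov.py pics/w7.png w7.npz pics/ov7.png 92 0,0,0 180,220,380,360
```

```text
(no output)
```

View pics/ov7b.png

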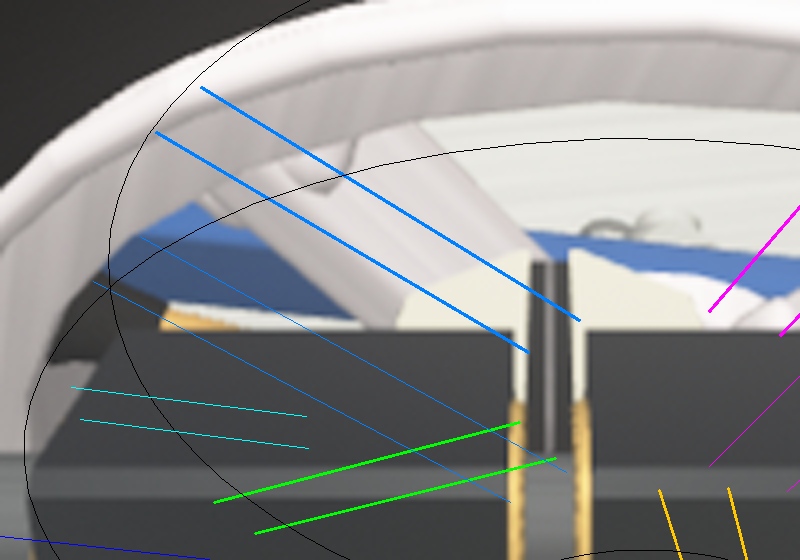

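```bash
python3 ov.py pics/w7.png w7.npz pics/ov8.png 105 0,0,0 180,220,380,360
```

```text
(no output)
```

View pics/ov8b.png

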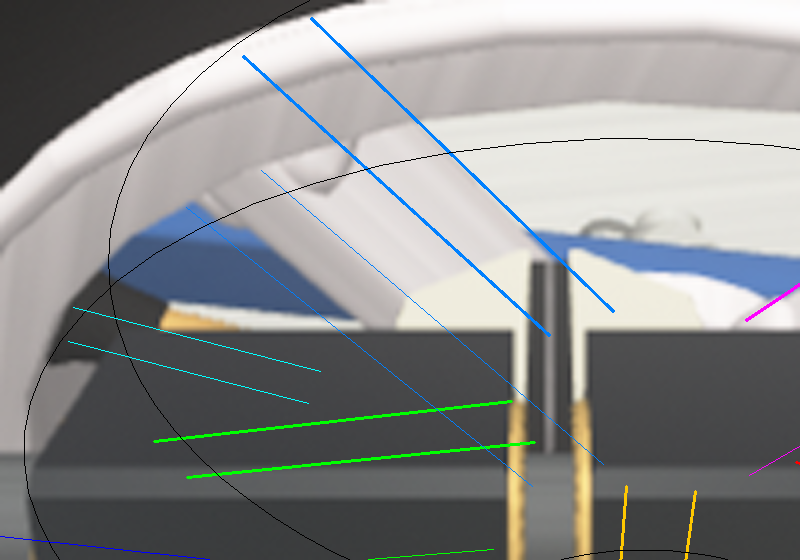

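The overlay gives θ ≈ 104°, so spoke3 is at about -40° and spoke4 at about 32°. That's the same geometry as the first stroke. I'll back out and re-enter to the right of spoke4.

```bash
python3 -m jog '{"xyz":[[-0.05,-0.2,0],[-0.4,0.1,0.05],[-0.6,0.16,0.1],[-0.6,0.16,0.1],[-0.2,-0.6,0],[-0.25,-0.95,-0.1],[-0.25,-0.95,-0.2],[-0.2,-0.7,-0.25]],"angular":[[0,0,0],[0,-0.1,0],[0,-0.1,0],[0,-0.1,0],[0,0,0],[0,0,0],[0,0,0],[0,0,0]]}'; python3 st.py|head -2; python3 path.py '[[0,-57,212,25,5,180,3]]'
```

```text
time: 9.5
tool_pos: [495.7, -68.9, 227.7]
tcp_rot: [-1.983, -0.048, -1.728]
contact_force: [0.4, -0.8, 0.8]
grip_width: 0.4
q [-0.456  0.172  2.56   2.771  0.77  -1.465] p [495.7 -68.9 227.7] zt [ 0.902 -0.162 -0.4  ] xt [-0.156 -0.987  0.048] F [ 0.4 -0.8  0.8]
stand frame -45.7 -47.4 227.7 t 9.5
target [537.4 -89.9 212. ] per row xyz [ 0.695 -0.35  -0.262] ang [-0.068  0.071 -0.001]
  margin 0.24 q [-0.44  0.27  2.46  2.8   0.75 -1.5 ] maxspeed frac 0.13
```

```bash
python3 -m jog '{"xyz":[[-0.13,-0.5,-0.2],[0,0,0]],"angular":[[-0.1,0.1,0],[-0.1,0.1,0]]}'; python3 st.py|head -2; python3 shot.py w8; python3 ov.py pics/w8.png w8.npz pics/ov9.png 104 0,0,0 120,120,320,270
```

```text
time: 9.7
tool_pos: [491.7, -80.4, 223.4]
tcp_rot: [-2.0, -0.071, -1.729]
contact_force: [-0.4, -0.9, -0.4]
grip_width: 0.0
q [-0.496  0.169  2.56   2.73   0.755 -1.472] p [491.7 -80.4 223.4] zt [ 0.893 -0.172 -0.415] xt [-0.157 -0.985  0.071] F [-0.4 -0.9 -0.4]
stand frame -46.6 -59.5 223.4 t 9.7
```

View pics/ov9b.png

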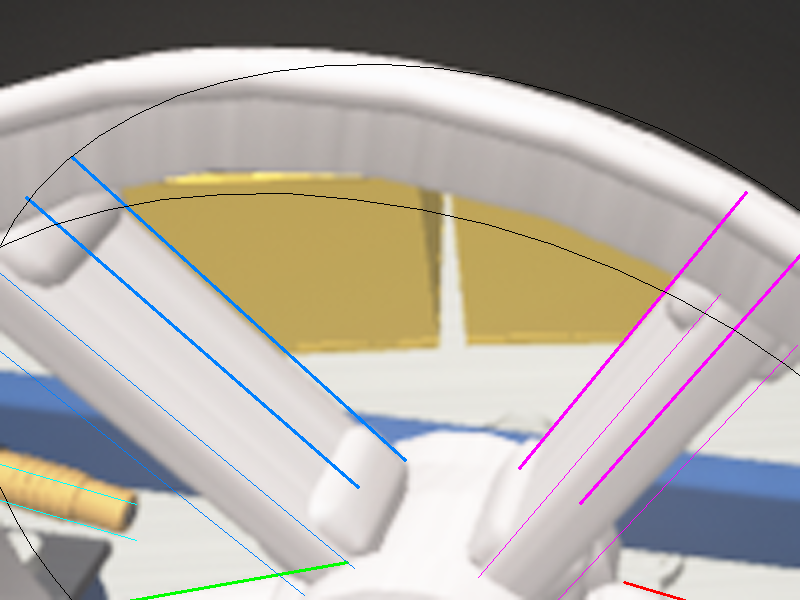

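The spoke and valve fit at θ ≈ 105°. I'll go in right of spoke4 (33°).

```bash
python3 -m jog '{"xyz":[[0.55,-0.15,-0.14],[0.55,-0.15,-0.14],[0.55,-0.15,-0.14],[0.55,-0.15,-0.14],[0,0,0]],"angular":[[0,0,0],[0,0,0],[0,0,0],[0,0,0],[0,0,0]]}'; python3 st.py|head -2
```

```text
time: 10.25
tool_pos: [541.5, -90.1, 213.5]
tcp_rot: [-1.995, -0.072, -1.724]
contact_force: [0.1, 0.7, -0.2]
grip_width: 0.6
q [-0.441  0.274  2.452  2.797  0.75  -1.5  ] p [541.5 -90.1 213.5] zt [ 0.896 -0.169 -0.411] xt [-0.152 -0.986  0.072] F [ 0.1  0.7 -0.2]
stand frame 4.0 -56.2 213.5 t 10.25
```

```bash
python3 -m jog '{"xyz":[[-0.03,0.27,-0.05],[-0.03,0.27,-0.02],[0.06,0.24,0.15],[0.07,0.24,0.22],[0.08,0.24,0.22],[0.09,0.23,0.22],[0.09,0.23,0.2],[0.09,0.23,0.2],[0.1,0.23,0.18]],"angular":[[0,0,-0.1],[0,0,0],[0,0,0],[0,-0.03,0],[0,-0.03,0],[0,-0.03,0],[0,-0.03,0],[0,-0.03,0],[0,-0.03,0]]}'; python3 st.py|head -2
```

```text
time: 11.15
tool_pos: [549.4, -47.3, 234.6]
tcp_rot: [-1.992, -0.063, -1.747]
contact_force: [-2.7, -4.5, -2.4]
grip_width: 0.4
q [-0.248  0.214  2.413  3.075  0.636 -1.604] p [549.4 -47.3 234.6] zt [ 0.894 -0.186 -0.408] xt [-0.175 -0.983  0.063] F [-2.7 -4.5 -2.4]
stand frame 0.6 -12.7 234.6 t 11.15
```

```bash
python3 -m jog '{"xyz":[[0.08,0.24,0.14],[0.08,0.24,0.12],[0.08,0.24,0.1],[0.08,0.24,0.08],[0.08,0.24,0.06],[0.08,0.24,0.04],[0.08,0.24,0.02]],"angular":[[0,0,0],[0,0,0],[0,0,0],[0,0,0],[0,0,0],[0,0,0],[0,0,0]]}'; python3 st.py|head -2; python3 shot.py w9;python3 ov.py pics/w9.png w9.npz pics/ov10.png 33 0,0,0 180,200,380,350
```

```text
time: 11.85
tool_pos: [560.5, -9.8, 249.9]
tcp_rot: [-1.985, -0.062, -1.746]
contact_force: [-3.0, -4.2, -1.2]
grip_width: 0.4
q [-0.101  0.194  2.361  3.314  0.576 -1.742] p [560.5  -9.8 249.9] zt [ 0.897 -0.185 -0.402] xt [-0.174 -0.983  0.062] F [-3.  -4.2 -1.2]
stand frame 1.8 26.3 249.9 t 11.85
```

View pics/ov10b.png

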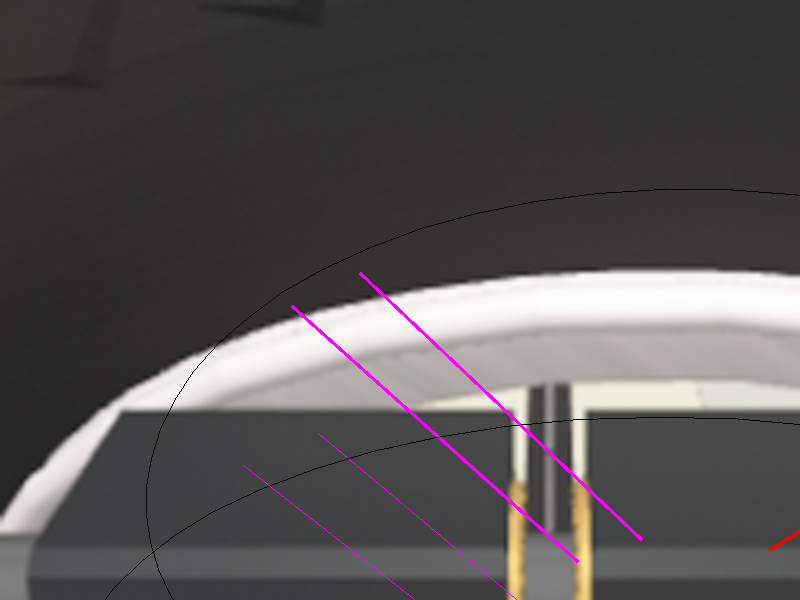

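The tip ended higher than planned, near the rim. I'll lower it away from the spoke and back out, then look.

```bash
python3 -m jog '{"xyz":[[-0.08,-0.25,-0.35],[-0.05,-0.1,-0.2],[-0.5,0.12,0],[-0.7,0.18,0],[-0.7,0.18,0],[-0.2,-0.6,-0.15],[-0.25,-0.95,-0.2],[-0.25,-0.95,-0.2],[-0.2,-0.9,-0.2],[0,-0.1,0]],"angular":[[0,0,0],[0,0,0],[0,0,0],[0,0,0],[0,0,0],[0,0,0],[0,0,0],[0,0,0],[0,0,0],[0,0,0]]}'; python3 st.py|head -2; python3 shot.py w10; python3 ov.py pics/w10.png w10.npz pics/ov11.png 38 0,0,0 120,120,320,270
```

```text
time: 12.9
tool_pos: [499.4, -70.7, 230.0]
tcp_rot: [-1.971, -0.065, -1.731]
contact_force: [-0.1, 0.0, -0.7]
grip_width: 0.7
q [-0.444  0.181  2.556  2.804  0.784 -1.499] p [499.4 -70.7 230. ] zt [ 0.905 -0.172 -0.389] xt [-0.159 -0.985  0.065] F [-0.1  0.  -0.7]
stand frame -41.7 -48.2 230.0 t 12.9
```

View pics/ov11b.png

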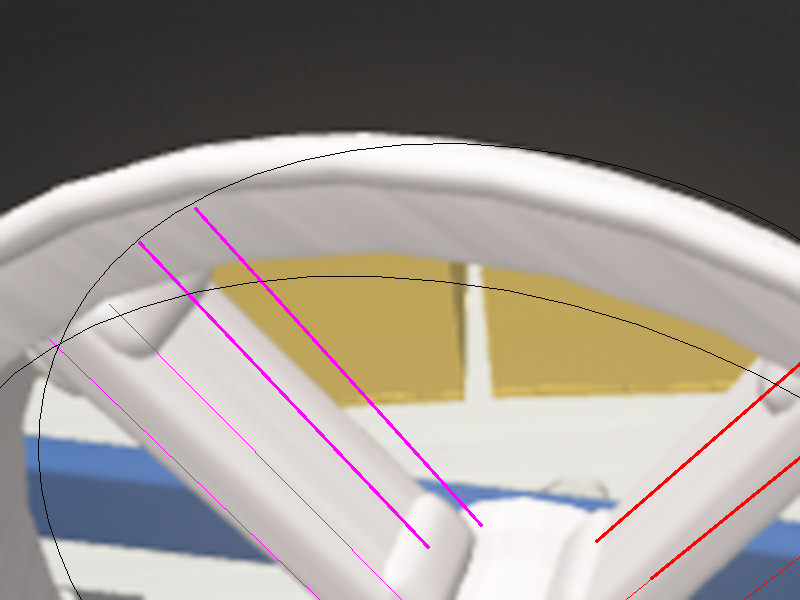

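Now θ ≈ 35°, with spoke0 35° right of up. Last stroke: enter right of spoke0.

```bash
python3 -m jog '{"xyz":[[-0.12,-0.55,-0.3],[0.5,-0.13,-0.2],[0.5,-0.13,-0.2],[0.5,-0.13,-0.18],[0.5,-0.13,-0.1],[0,0,0]],"angular":[[-0.1,0.1,0],[-0.1,0.1,0],[0,0,0],[0,0,0],[0,0,0],[0,0,0]]}'; python3 st.py|head -2
```

```text
time: 13.55
tool_pos: [540.1, -88.8, 211.4]
tcp_rot: [-1.985, -0.092, -1.725]
contact_force: [0.1, 0.3, -0.9]
grip_width: 0.1
q [-0.429  0.289  2.465  2.836  0.785 -1.547] p [540.1 -88.8 211.4] zt [ 0.899 -0.177 -0.401] xt [-0.153 -0.984  0.092] F [ 0.1  0.3 -0.9]
stand frame 2.4 -55.2 211.4 t 13.55
```

```bash
python3 -m jog '{"xyz":[[-0.03,0.27,-0.02],[-0.03,0.27,0.02],[0.06,0.24,0.18],[0.07,0.24,0.2],[0.08,0.24,0.2],[0.08,0.2,0.18]],"angular":[[0,0,-0.1],[0,0,0],[0,0,0],[0,-0.03,0],[0,-0.03,0],[0,-0.03,0]]}'; python3 st.py|head -2;python3 shot.py w11; python3 ov.py pics/w11.png w11.npz pics/ov12.png 10 0,0,0 180,180,380,330
```

```text
time: 14.15
tool_pos: [541.8, -61.8, 221.4]
tcp_rot: [-1.99, -0.084, -1.749]
contact_force: [-0.4, -5.6, -4.9]
grip_width: 0.5
q [-0.299  0.25   2.448  3.026  0.712 -1.609] p [541.8 -61.8 221.4] zt [ 0.893 -0.196 -0.406] xt [-0.177 -0.981  0.084] F [-0.4 -5.6 -4.9]
stand frame -2.9 -28.7 221.4 t 14.15
```

View pics/ov12b.png

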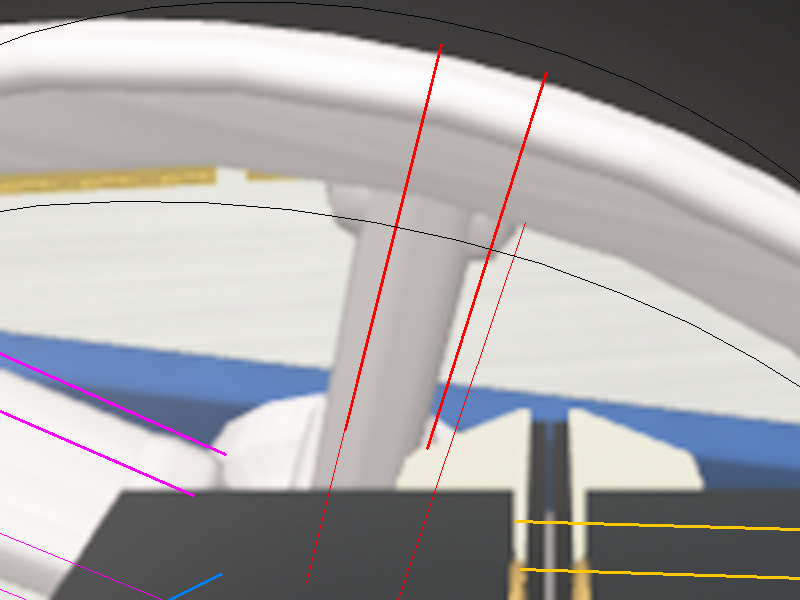

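```bash
for t in 3 6; do python3 ov.py pics/w11.png w11.npz pics/ov13_$t.png $t 0,0,0 200,180,340,320; done; python3 -c "
import cv2,numpy as np
a=cv2.hconcat([cv2.imread('pics/ov13_3b.png'),cv2.imread('pics/ov13_6b.png')]);cv2.imwrite('pics/ov14.png',cv2.resize(a,(800,400)))"
```

```text
(no output)
```

View pics/ov14.png

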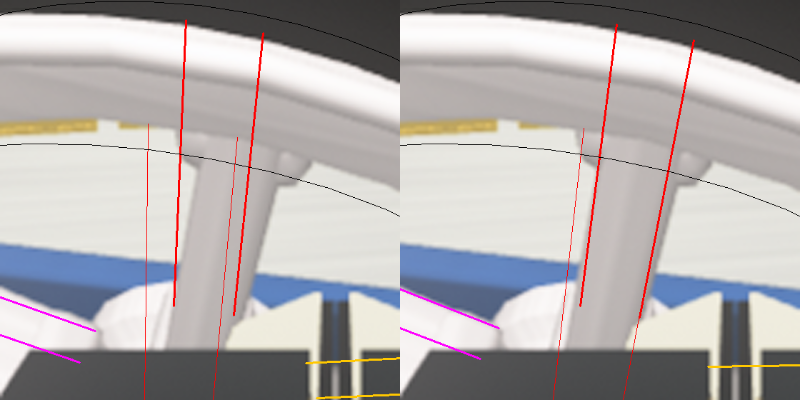

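θ is about 7.5°. I'll push a little more, then back away and measure with the hand clear.

```bash
python3 -m jog '{"xyz":[[0.07,0.18,0.14],[0.05,0.12,0.1],[0,0,0]],"angular":[[0,0,0],[0,0,0],[0,0,0]]}'; python3 st.py|head -2;python3 shot.py w12; for t in 0 3; do python3 ov.py pics/w12.png w12.npz pics/ov15_$t.png $t 0,0,0 200,180,340,320; done; python3 -c "
import cv2,numpy as np
a=cv2.hconcat([cv2.imread('pics/ov15_0b.png'),cv2.imread('pics/ov15_3b.png')]);cv2.imwrite('pics/ov15.png',cv2.resize(a,(800,400)))"
```

```text
time: 14.5
tool_pos: [543.5, -55.0, 225.8]
tcp_rot: [-1.992, -0.084, -1.749]
contact_force: [-0.7, -3.6, -0.9]
grip_width: 0.4
q [-0.271  0.236  2.437  3.063  0.683 -1.623] p [543.5 -55.  225.8] zt [ 0.892 -0.196 -0.408] xt [-0.177 -0.981  0.084] F [-0.7 -3.6 -0.9]
stand frame -3.0 -21.7 225.8 t 14.5
```

View pics/ov15.png

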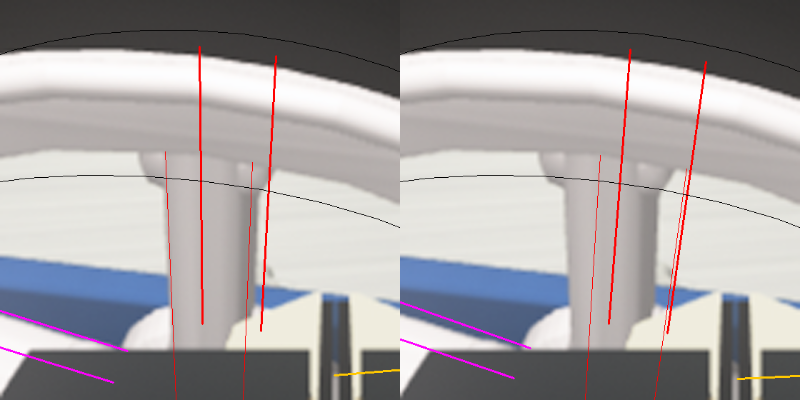

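Spoke0 now looks upright, with its near-face edges lying on the θ = 0 lines. I'll release it and back out.

```bash
python3 -m jog '{"xyz":[[-0.1,-0.35,-0.1],[-0.05,-0.15,0],[-0.5,0.12,0.05],[-0.7,0.18,0.1],[-0.6,0.16,0.2],[-0.2,-0.6,0.3],[-0.2,-0.6,0.3],[0,0,0]],"angular":[[0,0,0],[0,0,0],[0,0,0],[0,0,0],[0,0,0],[0,0,0],[0,0,0],[0,0,0]]}'; python3 st.py|head -2;python3 shot.py w13; python3 ov.py pics/w13.png w13.npz pics/ov16.png 0 0,0,0 150,150,350,300;python3 - <<'E'
from plant import *
import cv2
im=capture("scene")[:,:,::-1];cv2.imwrite("pics/s3.png",im)
cv2.imwrite("pics/s3c.png",cv2.resize(im[155:265,230:370],None,fx=5.5,fy=5.5,interpolation=cv2.INTER_CUBIC))
E
```

```text
time: 15.35
tool_pos: [493.6, -76.6, 246.0]
tcp_rot: [-1.985, -0.087, -1.741]
contact_force: [0.1, 0.2, -0.4]
grip_width: 0.4
q [-0.452  0.096  2.531  2.776  0.666 -1.472] p [493.6 -76.6 246. ] zt [ 0.896 -0.19  -0.401] xt [-0.169 -0.982  0.087] F [ 0.1  0.2 -0.4]
stand frame -45.7 -55.4 246.0 t 15.35
```

View pics/ov16b.png

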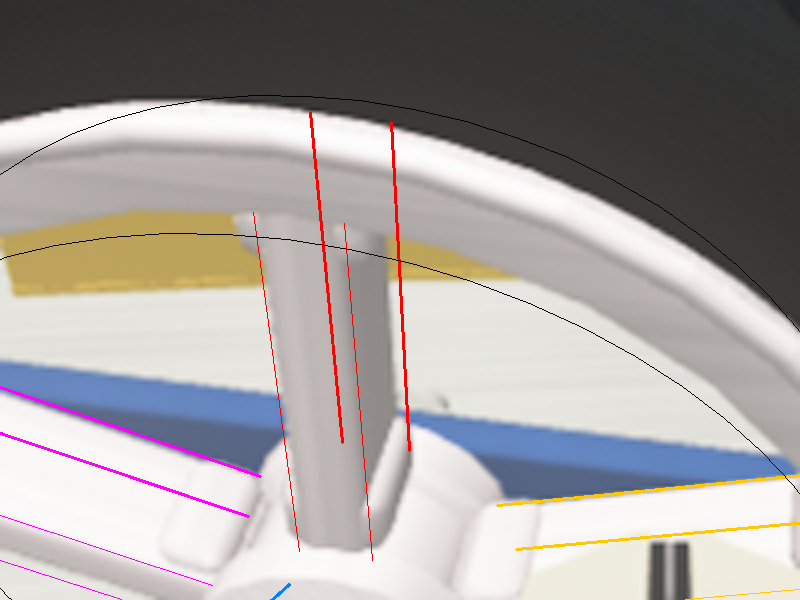

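View pics/s3c.png

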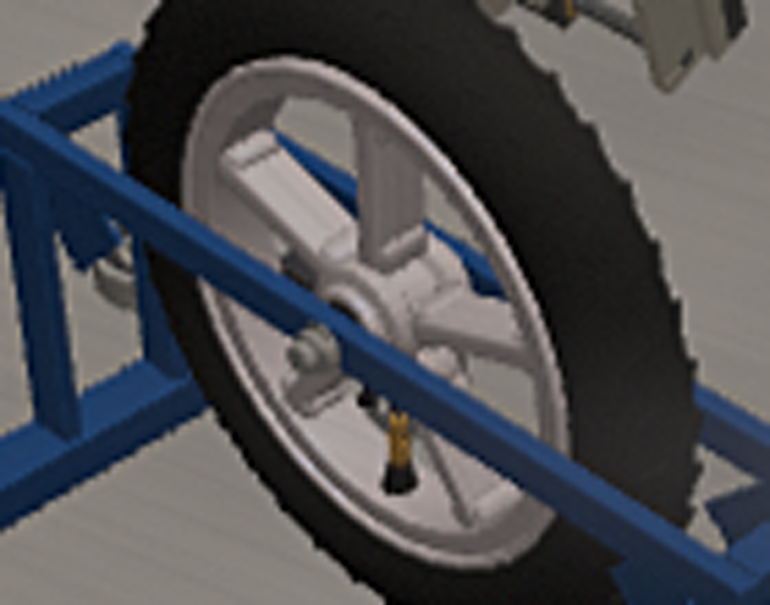

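```bash
python3 - <<'E'
from h import *
from ik import S
def p(th,r): t=np.radians(th+180);return (0,-r*np.sin(t),185+r*np.cos(t))
for th in(-6,-3,0,3,6):
    f,m=proj(W([p(th,90),p(th,65)],S),'scene'); print(th,'foot',f.round(1),'r65',m.round(1),'slope',((f-m)[0]/(f-m)[1]).round(3))
im=cv2.imread("pics/s3.png")
a=cv2.resize(im[222:252,285:320],None,fx=16,fy=16,interpolation=cv2.INTER_CUBIC)
for th,col in((0,(0,255,0)),(4,(0,0,255)),(-4,(255,0,0))):
    q=proj(W([p(th,92),p(th,56)],S),'scene');q=((q-[285,222]+.5)*16).astype(int);cv2.line(a,q[0],q[1],col,1)
cv2.imwrite("pics/s3v.png",a)
E
```

```text
-6 foot [299.4 240.2] r65 [299.8 232.2] slope -0.058
-3 foot [300.8 241.3] r65 [300.9 233. ] slope -0.01
0 foot [302.2 242.3] r65 [301.9 233.7] slope 0.035
3 foot [303.7 243.2] r65 [303.  234.4] slope 0.078
6 foot [305.1 244.1] r65 [304. 235.] slope 0.118
```

View pics/s3v.png

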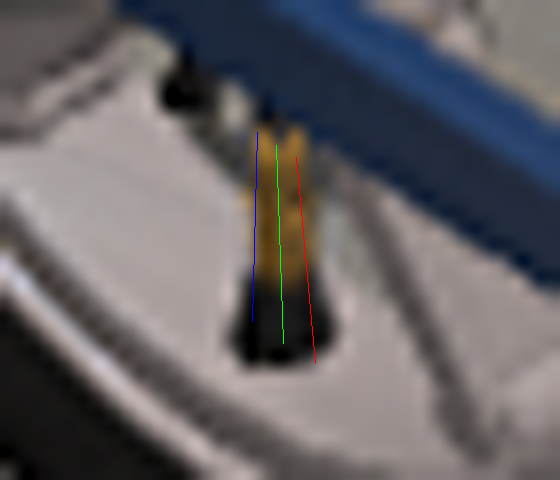

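In the scene view the stem lies on the θ = 0 line, to within about 1°. I'll move the hand well away and do the last checks.

```bash
python3 -m jog '{"xyz":[[-0.45,-0.35,0.5],[-0.45,-0.35,0.5],[-0.45,-0.35,0.5],[-0.46,-0.6,0.2],[-0.46,-0.73,0.15],[-0.46,-0.73,0.15],[-0.46,-0.73,0.15],[-0.4,-0.73,0.15],[-0.3,-0.7,0.1],[0,0,0]],"angular":[[0,0,0],[0,0,0],[0,0,0],[0,0,0],[0,0,0],[0,0,0],[0,0,0],[0,0,0],[0,0,0],[0,0,0]]}'; python3 -m jog '{"xyz":[[0,0,0],[0,0,0]],"angular":[[0,0,0],[0,0,0]]}';python3 st.py|head -2;python3 - <<'E'
from plant import *
import cv2
im=capture("scene")[:,:,::-1];cv2.imwrite("pics/s4.png",im)
t=capture("top")[:,:,::-1];cv2.imwrite("pics/t4.png",t)
a=cv2.resize(im[155:265,230:370],(560,440),interpolation=cv2.INTER_CUBIC)
cv2.imwrite("pics/s4c.png",a)
E
python3 shot.py w14;python3 ov.py pics/w14.png w14.npz pics/ov17.png 0 0,0,0 0,150,200,300
```

```text
time: 16.45
tool_pos: [415.2, -175.3, 293.1]
tcp_rot: [-1.985, -0.082, -1.724]
contact_force: [-0.1, 0.6, 0.0]
grip_width: 0.4
time: 16.65
tool_pos: [415.8, -173.9, 292.7]
tcp_rot: [-1.984, -0.08, -1.722]
contact_force: [0.1, 0.8, 0.7]
grip_width: 0.6
q [-1.195 -0.146  2.512  1.659  0.892 -0.793] p [ 415.8 -173.9  292.7] zt [ 0.9  -0.17 -0.4 ] xt [-0.15  -0.985  0.08 ] F [0.1 0.8 0.7]
stand frame -96.1 -169.4 292.7 t 16.65
```

View pics/s4c.png

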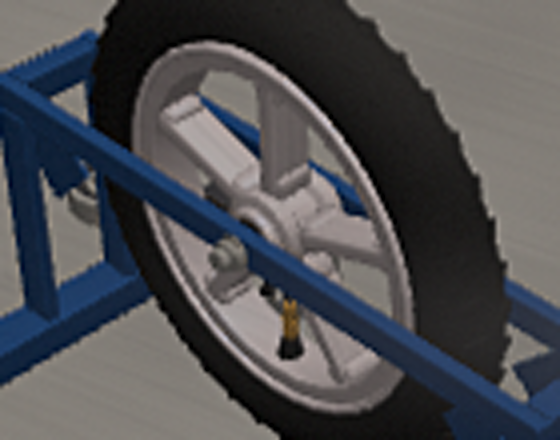

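View pics/t4.png

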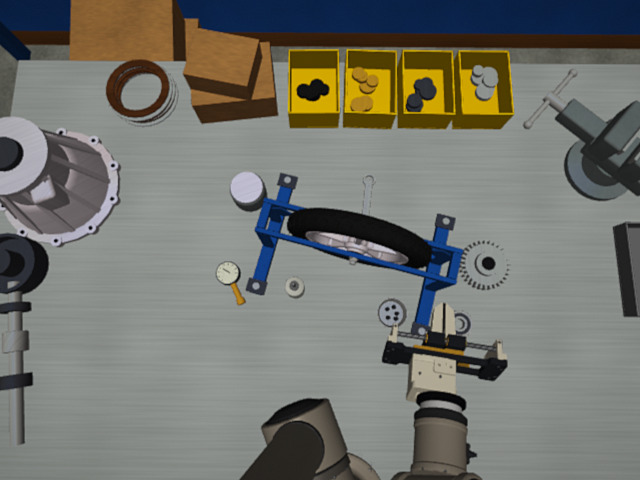

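View pics/ov17b.png

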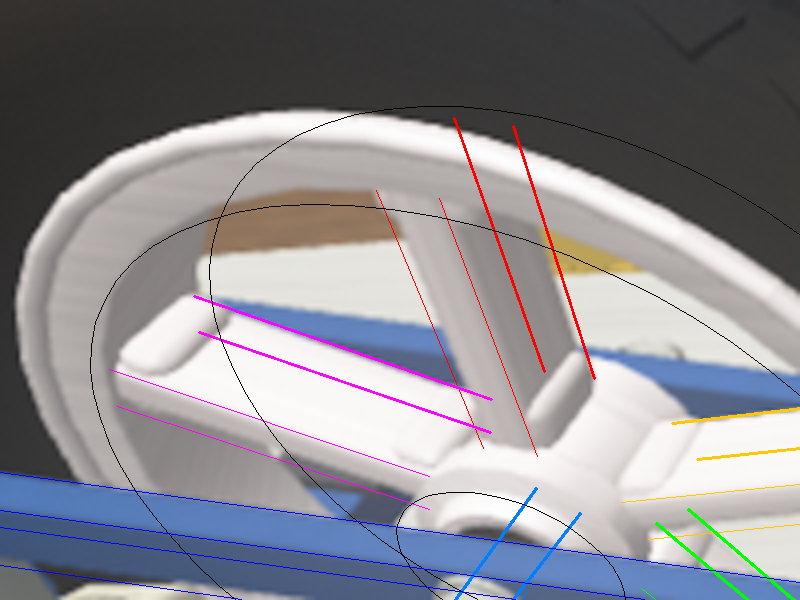

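The valve stem is at the bottom and points up. All bystanders are at their original pixels, and the hand is clear at about 290 mm height. I'll hand it in.

```bash
python3 -c "
from plant import bot
print(bot.close_job())"
```

```text
the job is handed in; nothing more can be done
None
```

The wheel is turned and handed in: the valve stem is at the bottom and points straight up, within about 1–1.5°. I turned the wheel about 174° with three gentle left pushes, on spoke3, spoke4 and then spoke0. The closed fingertips stayed in gaps away from the valve and above the rails.

**Force and time:** the force readings I took while pushing peaked at about 9 N. The clock stood at about 17 s when I handed in.

**Last checks:**
- **Angle:** after the hand was away, the scene view showed the stem on the zero-angle line, within about 1°. The wrist view put spoke0 upright, perhaps 1° to the right.
- **Bench items:** the bottle, tools and parts that the top view shows stayed at the same picture positions as before. The arm partly hid the bearing in the last picture, but nothing came near it.
- **Hand:** it was clear of everything, with the measured force near zero.

**What was off:** at the end of the second push the fingertip rode about 13 mm higher than planned, close to the inside of the rim. No unusual force showed, and I backed it out. The wrist-camera overlay of the hub and rim also sat about 5 mm off the picture, while the stem and rail positions agreed across the cameras.

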